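Disinfect the contact plates and reset the treatment unit

ROBOT

A 7-joint arm with a two-finger parallel gripper is mounted at the origin on the work surface. World frame = base frame: x ahead of the robot, y to its left, z up, the work surface at z = 0. Lengths are in mm, angles in rad, forces in N, time in s.
With the tool pointing down it reaches from about 400 to 875 mm from the base axis. Payload 19.3 kg.
Tool frame: the origin (TCP) lies at the very end of the fingers, on their centre line; the grasp point (between the pads) lies 19 mm behind it; z points along the fingers, y is the direction in which the jaws open and shut (so a half turn about z gives the same grasp; the last joint's range is limited). The gripper opens to 85 mm and grips with 20 to 120 N. Pads are 22 mm wide; open, the fingers measure 114 mm over their backs; the gripper's body (76 mm by 85 mm) begins 54 mm behind the grasp point. The pads swing forward as they close: fully open they stand 13 mm farther back than shut.
Start: joints at [-1.217, 0.521, -0.036, 1.599, 0.021, 1.021, -0.113], TCP at [257.034, 569.691, 231.291] pointing down, gripper open.
Joint ranges: [-2.91, 2.91], [-0.3, 2.13], [-1.5, 1.42], [0.17, 2.43], [-1.26, 4.41], [0.16, 1.93], [-2.52, 2.52]. Speed limits (rad/s): [1.89, 1.89, 2.39, 2.39, 3.01, 3.01, 3.01].

INTERFACE

Orientations are given as a unit quaternion [w, x, y, z].
In Python, from workcell import r, imaging gives the robot as it stands.
- The arm moves only by the tool drive_tool, never from a script. Its argument "targets" is a list that holds one entry, the list of rows, each a list of 7 numbers: the shift along the tool's x, y, z each as a share of 400 mm, from -1 to 1, then the turn, a rotation vector about the tool's x, y, z each as a share of 4 degrees, from -1 to 1, then the opening, from -1 (shut) to 1 (fully open). In form: [[[tx, ty, tz, rx, ry, rz, jaw], ...]]. A call has 1 to 20 rows; each row shifts and turns the commanded pose from where the row before left it, along the tool's axes as they then stand; what a row does not reach is not made up. A row lasts 1/12 s, in which the tool goes at most 41.7 mm and 7.16 degrees, less where a joint would pass 70% of its speed; a pose out of reach is approached as far as the arm can. A call with a number of a shift or a turn outside -1 to 1 is refused whole. A call with a gripper value outside its range is refused whole. The fingers move at their own pace and stop on an object; "squeeze" is the grip in N (left out, the last holds). Time passes only in rows, so rows that do not move let the fingers close. It gives the time, the measured TCP pose, the force and the opening at its end, in the units of the state.
- r.observe(): the state, without advancing time (a new reading comes with each control period).
- imaging.read_camera(name): name is "scene" or "top"; returns (picture, depth): 384x512x3 uint8, blue, green, red; 384x512 float32, mm along the optical axis (not along the pixel's ray), 0 where there is no reading.
- imaging.camera_info(name): a dict with "fovy" (degrees; the focal length in pixels is half the picture's height over the tangent of half this angle, whatever the lens; pixels are square), "cx", "cy" (the principal point, pixels), "rvec" (rotation vector, rad) and "tvec" (3), from world to camera coordinates, as OpenCV has them. Camera axes: x right, y down, z forward; pixel columns grow to the right and rows downward; lengths in mm; the calibration is good to about 2 mm. A picture is of the moment at which its call begins. camera_info takes no time and is no camera call.
- r.hand_in(): hands the job in, once; it reports no verdict.
The state is a dict: "t": time; "joints": joint angles; "qd": joint speeds; "joint_efforts": joint torques, N m; "tcp_pos": TCP position; "ee_rot": TCP orientation; "contact_force": force on the tool from outside, world axes, zero at the start; "torque": the same for the moment, N m; "opening": finger opening in mm.
Only numpy, scipy, OpenCV 4.12 (cv2) and the standard library are available. Lean on these libraries where they do the work, as an engineer would, in place of code of your own. Each camera call takes 0.05 s, during which the arm holds its last target.

TASK

Lay every orange-gripped contact plate on the bench flat on the floor of the spray tray, side by side with none on top of another, and once all are in and let go press the disinfectant bottle's blue cap fully down and let it come up again. Then take the stylus from its stand and with its tip press the recessed blue button on the console fully down, then the recessed yellow one, leaving the red one alone. Finish with the stylus back upright in its stand with the collar resting on top, all plates still flat in the tray, and the adapter, panel meter and jar left where they were.

Things in the scene. Friction and masses are not known exactly. Their poses are not given: they have to be found in the camera images.
- tray_floor (a point): Centre of the steel spray tray's inner floor, 4 mm above the bench. The inner floor is 210 mm along this frame's x and 200 mm along its y, with low walls 4 mm thick whose tops stand 8 mm above the floor; z is up. Tray and bottle are one fixed station, whose place and yaw vary.
- cap_top (a point): Centre of the flat top of the blue sprung nozzle cap (38 mm across) on the fixed white disinfectant bottle, 180 mm above the bench. The bottle (60 mm across) stands 158 mm from the tray centre towards the tray's -y; its spout points at the tray.
- cap (a joint): How far the cap is pressed down, m: 0 up, 0.008 fully down. A spring pushes back with about 2 N at the start and 8 N fully down.
- console: White console box with its panel on top, fixed, 200 mm along its x, 260 mm along its y, 75 mm high, place and yaw vary; origin at the centre of its underside. A 14 mm high knob stands on the panel 45 mm towards +x of the centre. Near its -x edge, in a row along y, are three square recesses 18 mm wide (centres 55 mm apart, 65 mm towards -x from the centre): blue button at +y, red in the middle, yellow at -y.
- blue_top (a point): Centre of the top face of the recessed blue button (16 mm across), 7 mm below the console's top when up, so 68 mm above the bench.
- blue_button (a joint): How far the blue button is pressed, m: 0 up, 0.005 fully down; about 1 N to start, 4 N fully down; springs back.
- yellow_top (a point): Centre of the top face of the recessed yellow button, otherwise like the blue one.
- yellow_button (a joint): How far the yellow button is pressed, m: 0 up, 0.005 fully down; same spring as the blue one.
- red_button (a joint): How far the red button, in the middle recess, is pressed, m: 0 up, 0.005 fully down. To be left alone.
- stand: Grey stylus stand, a fixed block 60 x 60 mm and 75 mm high on a thin 100 mm square foot plate, with an upright square hole 20 mm wide right through its middle; origin at the centre of its underside. Place and yaw vary.
- stylus: White and blue stylus tool, 150 mm long, 60 g, loose, upright in the stand at the start. Origin at its tip (lower end), z along it towards the top. Steel tip 7 mm across for the first 30 mm, blue shaft 12 mm across to 70 mm, flat collar 34 mm across from 70 to 76 mm, white round grip 18 mm across from 76 to 150 mm. In the stand the collar rests on the stand's top, so the tip is 5 mm above the bench; the shaft has about 4 mm of play all round.
- stylus_tip (a point): The stylus's tip, its lower end (the same point as the stylus's origin).
- plate1: Contact plate, loose, about 160 g; three to five of the five are present. Steel plate 50 mm along its x, 76 mm along its y, 5 mm thick; on its middle stands an orange grip 14 mm thick along x, 46 mm long along y, its top 37 mm above the plate's underside. Origin at the centre of the underside, z up.
- plate2: Contact plate, loose, about 160 g; three to five of the five are present. Steel plate 50 mm along its x, 76 mm along its y, 5 mm thick; on its middle stands an orange grip 14 mm thick along x, 46 mm long along y, its top 37 mm above the plate's underside. Origin at the centre of the underside, z up.
- plate3: Contact plate, loose, about 160 g; three to five of the five are present. Steel plate 50 mm along its x, 76 mm along its y, 5 mm thick; on its middle stands an orange grip 14 mm thick along x, 46 mm long along y, its top 37 mm above the plate's underside. Origin at the centre of the underside, z up.
- plate4: Contact plate, loose, about 160 g; three to five of the five are present. Steel plate 50 mm along its x, 76 mm along its y, 5 mm thick; on its middle stands an orange grip 14 mm thick along x, 46 mm long along y, its top 37 mm above the plate's underside. Origin at the centre of the underside, z up.
- plate5: Contact plate, loose, about 160 g; three to five of the five are present. Steel plate 50 mm along its x, 76 mm along its y, 5 mm thick; on its middle stands an orange grip 14 mm thick along x, 46 mm long along y, its top 37 mm above the plate's underside. Origin at the centre of the underside, z up.
- adapter: Bystander: loose black power adapter 46 x 80 x 30 mm, origin at the centre of its underside.
- meter: Bystander: loose black panel meter with a white dial, 60 x 64 x 34 mm, origin at the centre of its underside.
- jar: Bystander: loose amber jar with a white lid, 56 mm across, 48 mm high, origin at the centre of its underside.

How it is judged (in metres and radians):
On the way, in this order (a step that is already met when the one before it is completed fails the run):
1. every present plate lies flat on the tray floor, released and at rest (x of plate1 in the frame of tray_floor between -0.087 and 0.087 m and y of plate1 in the frame of tray_floor between -0.082 and 0.082 m and z of plate1 in the frame of tray_floor between -0.003 and 0.004 m and angle between each of plate1, plate2, plate3, plate4, plate5's own z axis and vertical below 0.08 rad and linear speed of each of plate1, plate2, plate3, plate4, plate5 below 0.03 m/s and contact force between each of plate1, plate2, plate3, plate4, plate5 and the fingers below 0.2 N and x of plate2 in the frame of tray_floor between -0.087 and 0.087 m and y of plate2 in the frame of tray_floor between -0.082 and 0.082 m and z of plate2 in the frame of tray_floor between -0.003 and 0.004 m and x of plate3 in the frame of tray_floor between -0.087 and 0.087 m and y of plate3 in the frame of tray_floor between -0.082 and 0.082 m and z of plate3 in the frame of tray_floor between -0.003 and 0.004 m and x of plate4 in the frame of tray_floor between -0.087 and 0.087 m and y of plate4 in the frame of tray_floor between -0.082 and 0.082 m and z of plate4 in the frame of tray_floor between -0.003 and 0.004 m and x of plate5 in the frame of tray_floor between -0.087 and 0.087 m and y of plate5 in the frame of tray_floor between -0.082 and 0.082 m and z of plate5 in the frame of tray_floor between -0.003 and 0.004 m), for 0.2 s.
2. the bottle's cap is pressed fully down (value of joint cap above 0.0065 m), for 0.05 s.
3. the cap has come up again (value of joint cap below 0.0015 m), for 0.1 s.
4. the blue button is pressed fully down with the stylus tip (value of joint blue_button above 0.004 m and distance between stylus_tip and blue_top below 0.009 m), for 0.05 s.
5. then the yellow button is pressed fully down with the stylus tip (value of joint yellow_button above 0.004 m and distance between stylus_tip and yellow_top below 0.009 m), for 0.05 s.
At the end, for the whole second after the job is handed in: Every present plate lies flat on the tray floor (within 4 mm, tilt under 0.08 rad), at rest; cap up (within 1.5 mm), blue and yellow buttons up (1 mm); the stylus stands still in its stand: tip within 9 mm of the hole's axis and under 10 mm above the bench, tilt under 0.09 rad (x of plate1 in the frame of tray_floor between -0.087 and 0.087 m and y of plate1 in the frame of tray_floor between -0.082 and 0.082 m and z of plate1 in the frame of tray_floor between -0.003 and 0.004 m and angle between each of plate1, plate2, plate3, plate4, plate5's own z axis and vertical below 0.08 rad and linear speed of each of plate1, plate2, plate3, plate4, plate5, stylus below 0.03 m/s and x of plate2 in the frame of tray_floor between -0.087 and 0.087 m and y of plate2 in the frame of tray_floor between -0.082 and 0.082 m and z of plate2 in the frame of tray_floor between -0.003 and 0.004 m and x of plate3 in the frame of tray_floor between -0.087 and 0.087 m and y of plate3 in the frame of tray_floor between -0.082 and 0.082 m and z of plate3 in the frame of tray_floor between -0.003 and 0.004 m and x of plate4 in the frame of tray_floor between -0.087 and 0.087 m and y of plate4 in the frame of tray_floor between -0.082 and 0.082 m and z of plate4 in the frame of tray_floor between -0.003 and 0.004 m and x of plate5 in the frame of tray_floor between -0.087 and 0.087 m and y of plate5 in the frame of tray_floor between -0.082 and 0.082 m and z of plate5 in the frame of tray_floor between -0.003 and 0.004 m and value of joint cap below 0.0015 m and value of joint each of blue_button, yellow_button below 0.001 m and horizontal distance between stylus_tip and stand below 0.009 m and z of stylus_tip in the frame of stand between 0 and 0.01 m and angle between stylus's own z axis and vertical below 0.09 rad); the robot touches nothing.
It fails at once if the red button is pressed more than 2 mm (value of joint red_button above 0.002 m).
It fails at once if the adapter is pushed more than 5 cm away or tipped over (distance of adapter from where it was at the start of the episode above 0.05 m or angle between adapter's own z axis and vertical above 0.6 rad).
It fails at once if the meter is pushed more than 5 cm away or tipped over (distance of meter from where it was at the start of the episode above 0.05 m or angle between meter's own z axis and vertical above 0.6 rad).
It fails at once if the jar is pushed more than 5 cm away or tipped over (distance of jar from where it was at the start of the episode above 0.05 m or angle between jar's own z axis and vertical above 0.6 rad).
Of plate1, plate2, plate3, plate4, plate5 only 3 to 5 are there at a start; the rules pass over those that are not, and their reading is None.
At some moment in a run one of plate1, plate2, plate3, plate4, plate5 may be knocked a few centimetres aside while the robot is not near it.
It also fails if it takes over 210 s, if anything falls off the work surface, if the arm or the gripper's body presses on something with over 40 N, if the wrist force passes 120 N, or if a joint passes its speed limit or range.

## Working session

There is one attempt and no reset: what is moved stays moved. The work goes in short steps, Python scripts to look and compute and a tool call to move; the robot and the scene stay as the last step left them, time stands still between calls to the robot, and variables do not carry over. Pictures are saved under pics/ and viewed, and the job is handed in when it is done.

Besides the shell and the picture viewer there is one more tool, called after "Emit:" as a command line: name --argument value ..., lists and objects as JSON in quotes. drive_tool: Moves the arm, as the interface text tells. Its arguments: {"type":"object","properties":{"targets":{"type":"array"},"squeeze":{"type":"number"}},"required":["targets"]}

```bash
ls; mkdir -p pics
python3 - <<'E'
from workcell import r, imaging
import cv2
print(r.observe())
for n in("scene","top"):
    p,d=imaging.read_camera(n); cv2.imwrite(f"pics/{n}0.png",p); import numpy as np; np.save(f"pics/{n}0.npy",d); print(imaging.camera_info(n), (d>0).mean())
E
```

```text
pics
{'t': 0.0, 'joints': array([-1.21720728,  0.52201739, -0.03630899,  1.59999602,  0.02119487,
        1.0211172 , -0.11278964]), 'qd': array([ 2.40205777e-03, -1.23726393e-03, -1.85579096e-03, -7.87267262e-04,
       -2.79895585e-04, -1.75716495e-04,  7.36410657e-06]), 'joint_efforts': array([ 1.40121825e-03, -9.27081800e+01,  1.98090255e+00, -3.69938314e+01,
        1.79053185e-02,  7.88242993e-03, -8.89507135e-06]), 'tcp_pos': array([256.91364171, 569.3817806 , 230.728135  ]), 'ee_rot': array([-7.80141931e-05,  2.10321426e-01,  9.77632122e-01, -5.71272271e-04]), 'contact_force': array([-0.32373934,  0.46349598,  0.08804294]), 'torque': array([ 0.02254493,  0.01621577, -0.02695596]), 'opening': 85.31286948779992}
{'fovy': 48.128840465309004, 'cx': 252.08431397281421, 'cy': 196.91562312384283, 'rvec': array([ 1.86962571,  1.65597332, -0.65622758]), 'tvec': array([ -62.99560421, -347.55676143, 1606.77131562])} 0.996063232421875
{'fovy': 55.92004559658908, 'cx': 252.05215861321983, 'cy': 195.63299340415702, 'rvec': array([ 2.0413318 , -2.17233263,  0.22755494]), 'tvec': array([-8.89461144e-01,  6.02104755e+02,  9.60992701e+02])} 0.9960683186848959
```

View pics/scene0.png

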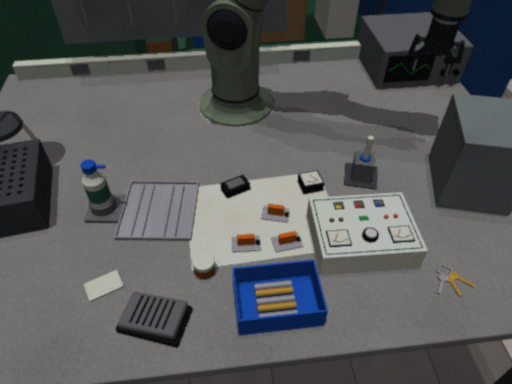

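View pics/top0.png

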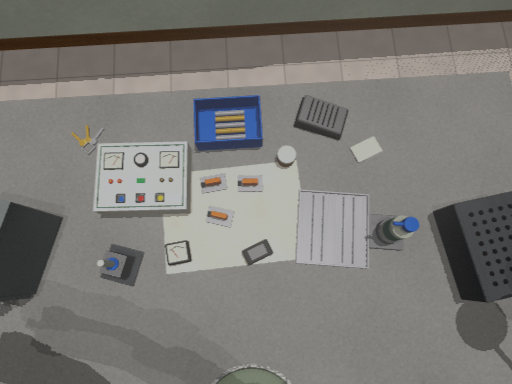

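```bash
cat > h.py <<'E'
import numpy as np, cv2
from workcell import r, imaging
from scipy.spatial.transform import Rotation as R
def cam(n):
    c=imaging.camera_info(n); f=192/np.tan(np.radians(c['fovy']/2))
    K=np.array([[f,0,c['cx']],[0,f,c['cy']],[0,0,1]]); Rm=cv2.Rodrigues(c['rvec'])[0]; return K,Rm,c['tvec'],c['rvec']
def proj(n,P):
    K,Rm,t,rv=cam(n); return cv2.projectPoints(np.asarray(P,float).reshape(-1,3),rv,t,K,None)[0].reshape(-1,2)
def plane(n,uv,z):
    K,Rm,t,_=cam(n); uv=np.asarray(uv,float).reshape(-1,2)
    d=np.c_[uv,np.ones(len(uv))]@np.linalg.inv(K).T@Rm; o=-Rm.T@t
    return o+d*((z-o[2])/d[:,2])[:,None]
def cloud(n,d):
    K,Rm,t,_=cam(n); v,u=np.indices(d.shape); c=np.stack([(u-K[0,2])/K[0,0]*d,(v-K[1,2])/K[0,0]*d,d],-1)
    return (c-t)@Rm
def st():
    s=r.observe(); print('t %.2f tcp %s rot %s F %s op %.1f'%(s['t'],s['tcp_pos'].round(1),s['ee_rot'].round(3),s['contact_force'].round(1),s['opening'])); print('j',s['joints'].round(2)); return s
E
python3 - <<'E'
from h import *
p=cv2.imread('pics/top0.png'); q=cv2.imread('pics/scene0.png')
cv2.imwrite('pics/c1.png',np.hstack([cv2.resize(p[85:275,85:310],None,fx=3.5,fy=3,interpolation=2)]))
cv2.imwrite('pics/c2.png',cv2.resize(q[165:335,185:435],None,fx=3.2,fy=3.2,interpolation=2))
for n in('top','scene'):
    C=cloud(n,np.load(f'pics/{n}0.npy')); 
    im=p if n=='top' else q
    hsv=cv2.cvtColor(im,cv2.COLOR_BGR2HSV)
    m=cv2.inRange(hsv,(3,150,110),(20,255,255))
    k,l,s,c=cv2.connectedComponentsWithStats(m)
    for i in range(1,k):
        if s[i,4]>25:
            X=C[l==i]; print(n,s[i],c[i].round(1),np.median(X,0).round(1),X[:,2].max().round(1))
E
```

```text
top [205 178  15   6  51] [212.1 180.3] [660.6  76.2  36.5] 40.6
top [243 179  14   4  55] [249.6 180.5] [652.9 -35.   36.3] 39.6
top [211 212  16   6  52] [218.4 214.6] [556.9  62.7  36.5] 40.6
scene [268 204  16   6  55] [275.6 206.5] [561.2  60.7  37.9] 932.1
scene [279 232  17   6  66] [287.2 234.6] [663.2  75.5  37.7] 932.1
scene [238 234  16   5  63] [245.4 236.4] [656.2 -34.6  37.6] 41.5
scene [452 272  22  14  56] [460.6 278.4] [826.5 487.5   6.1] 9.6
scene [448 278  13  18  50] [454.  285.4] [844.6 464.5   6.4] 9.8
scene [256 287  36   8 161] [273.6 290.6] [822.   15.5  31.6] 35.9
scene [258 302  37   9 168] [276.6 305.5] [862.1  16.6  31.7] 932.1
```

View pics/c1.png

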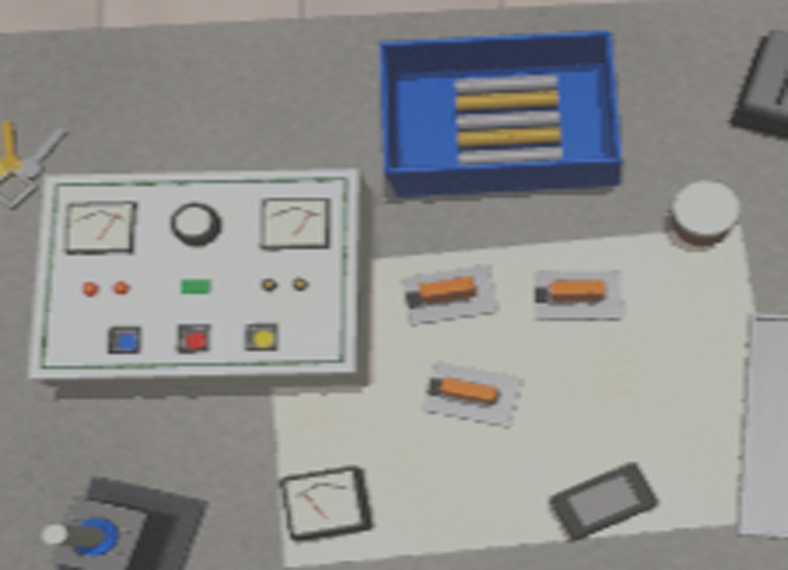

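View pics/c2.png

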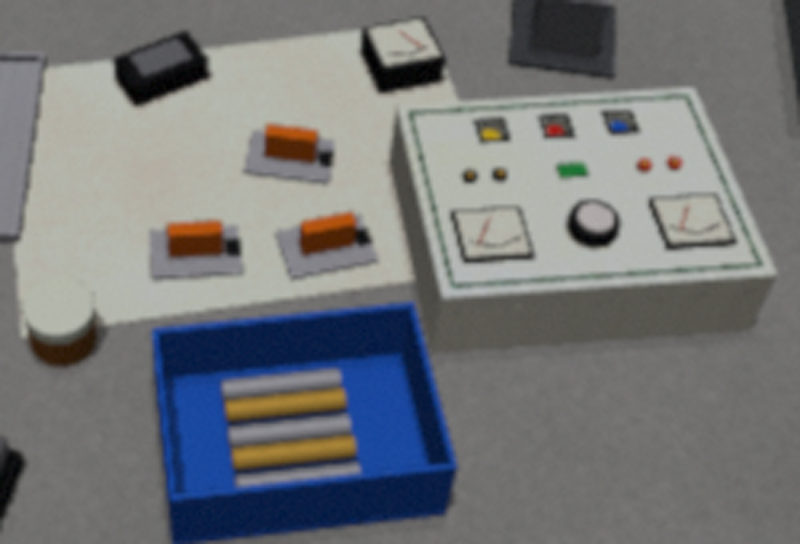

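Run:
```python
from h import *
ims={n:cv2.imread(f'pics/{n}0.png') for n in('top','scene')}
for n in ims:
    C=cloud(n,np.load(f'pics/{n}0.npy')); im=ims[n]; hsv=cv2.cvtColor(im,cv2.COLOR_BGR2HSV)
    K,Rm,t,_=cam(n); print(n,'cam at',(-Rm.T@t).round(0))
    def comps(lo,hi,mn,nm,z=None):
        m=cv2.inRange(hsv,lo,hi); k,l,s,c=cv2.connectedComponentsWithStats(m)
        for i in range(1,k):
            if s[i,4]>mn:
                X=C[l==i]; rr=cv2.minAreaRect(np.argwhere(l==i)[:,::-1].astype(np.float32))
                print(n,nm,s[i],c[i].round(1),np.median(X,0).round(1),'zmax95',np.percentile(X[:,2],95).round(1), 'ray' ,plane(n,c[i],z)[0].round(1) if z else '')
                if nm=='orange':
                    Q=plane(n,np.argwhere(l==i)[:,::-1],33); ev,V=np.linalg.eigh(np.cov(Q[:,:2].T)); print('   axis deg',np.degrees(np.arctan2(V[1,1],V[0,1])).round(1))
    comps((3,150,110),(20,255,255),40,'orange',35)
    comps((100,130,80),(130,255,255),15,'blue',120)
    comps((22,150,110),(34,255,255),8,'yel',68)
    comps((170,150,110),(180,255,255),8,'red',68)
```

```text
top cam at [ 382.  -32. 1067.]
top orange [205 178  15   6  51] [212.1 180.3] [660.6  76.2  36.5] zmax95 38.2 ray [661.   76.3  35. ]
   axis deg 96.7
top orange [243 179  14   4  55] [249.6 180.5] [652.9 -35.   36.3] zmax95 38.2 ray [653.4 -34.1  35. ]
   axis deg 87.1
top orange [211 212  16   6  52] [218.4 214.6] [556.9  62.7  36.5] zmax95 38.4 ray [557.7  62.1  35. ]
   axis deg 73.2
top blue [ 194   95   68   48 1411] [226.8 121.1] [855.7  45.9   5.3] zmax95 70.1 ray [807.2  19.6 120. ]
top blue [394 217  25  15 211] [408.9 223.8] [ 482.1 -421.   177.7] zmax95 180.6 ray [ 487.4 -444.7  120. ]
top blue [107 258  11  12  64] [113.4 263.7] [432.6 343.9  81. ] zmax95 83.6 ray [431.8 330.4 120. ]
top yel [158 196   4   4  14] [159.7 197.5] [611.2 222.1  68.2] zmax95 418.7 ray [611.3 222.8  68. ]
scene cam at [1352. -101.  932.]
scene orange [268 204  16   6  55] [275.6 206.5] [561.2  60.7  37.9] zmax95 43.2 ray [558.4  61.9  35. ]
   axis deg 73.8
scene orange [279 232  17   6  66] [287.2 234.6] [663.2  75.5  37.7] zmax95 41.5 ray [661.2  76.4  35. ]
   axis deg 96.9
scene orange [23
[... 521 characters left out ...]
] [862.1  16.6  31.7] zmax95 35.2 ray [863.5  15.4  35. ]
   axis deg 89.8
scene blue [360 154  11   8  44] [364.7 158.2] [440.6 344.8  81.1] zmax95 83.6 ray [482.1 326.1 120. ]
scene blue [ 81 160  24  10 143] [ 89.8 164.7] [ 485.5 -420.7  180.4] zmax95 183.5 ray [ 416.1 -443.5  120. ]
scene blue [ 233  260   94   62 2207] [277.1 294.2] [824.   31.6   7.2] zmax95 71.8 ray [883.3   9.7 120. ]
scene blue [299 325  21   3  27] [308.1 326.1] [907.9  80.9   4.2] zmax95 9.3 ray [963.1  60.2 120. ]
scene yel [336 205   5   4  14] [337.9 206.5] [610.  221.3  69.7] zmax95 77.4 ray [608.1 223.   68. ]
scene yel [451 275   4   4  10] [452.2 276.4] [820.7 472.2   5.2] zmax95 7.7 ray [856.2 433.1  68. ]
```

Run:
```python
from h import *
p=cv2.imread('pics/top0.png'); q=cv2.imread('pics/scene0.png')
cv2.imwrite('pics/c3.png',cv2.resize(p[180:280,285:430],None,fx=5.5,fy=5.5,interpolation=2))
cv2.imwrite('pics/c4.png',cv2.resize(q[150:250,70:210],None,fx=5.5,fy=5.5,interpolation=2))
cv2.imwrite('pics/c5.png',np.hstack([cv2.resize(p[230:300,85:155],(400,400),interpolation=2),cv2.resize(q[125:195,330:400],(400,400),interpolation=2)]))
```

```text
(no output)
```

View pics/c3.png

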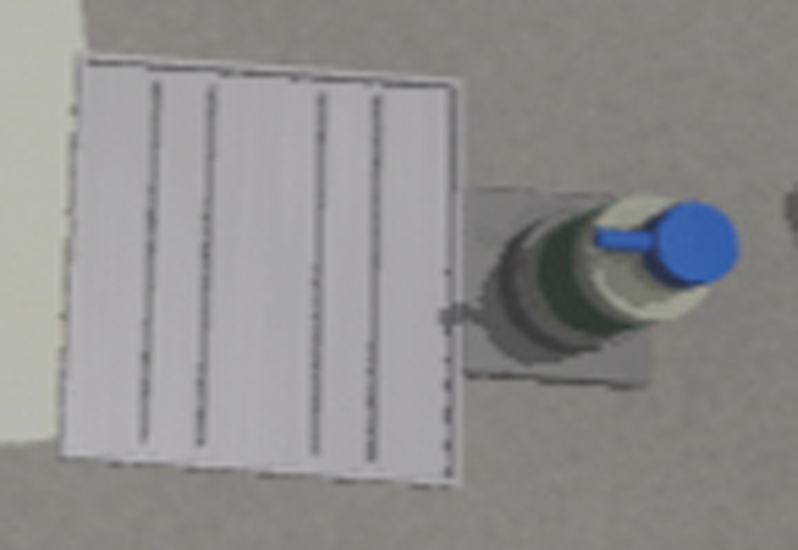

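View pics/c4.png

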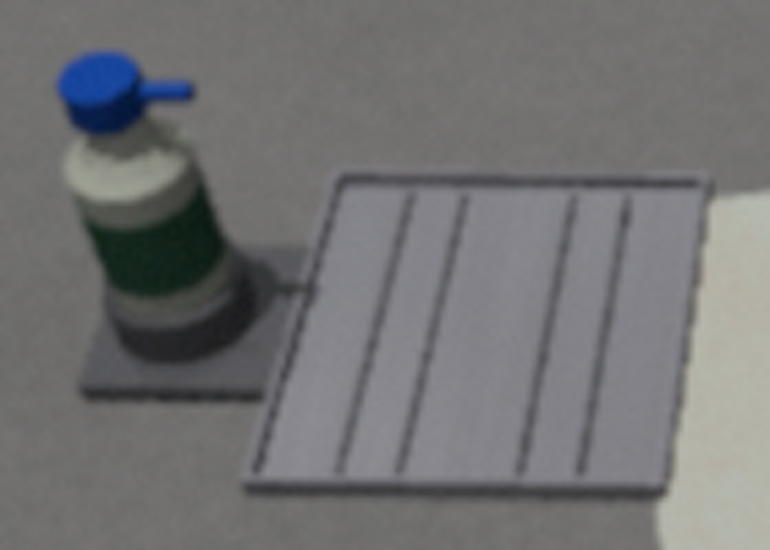

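View pics/c5.png

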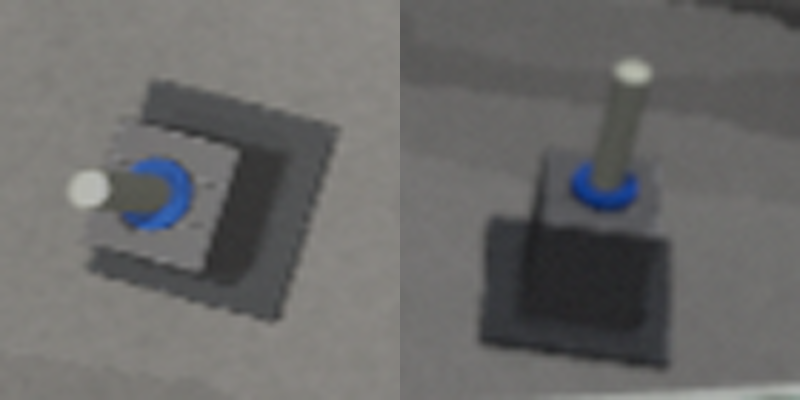

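Run:
```python
from h import *
def g(n,uv,s,o,z): 
    P=plane(n,(np.array(uv)+.5)/s-.5+np.array(o),z); return P.round(1)
def tri(a,b):
    A=[]
    for n,uv in(('top',a),('scene',b)):
        K,Rm,t,_=cam(n); A.append(K@np.c_[Rm,t])
    X=cv2.triangulatePoints(A[0],A[1],np.array(a,float).reshape(2,1),np.array(b,float).reshape(2,1))[:,0]; return (X[:3]/X[3]).round(1)
px=lambda uv,s,o:(np.array(uv)+.5)/s-.5+np.array(o)
for P in (g('top',[(78,55),(460,80),(460,487),(62,458)],5.5,(285,180),12), g('scene',[(712,178),(664,490),(246,488),(338,174)],5.5,(70,150),12)):
    print('tray',P.tolist(),'c',P.mean(0)); 
    for i in range(4):
        d=P[(i+1)%4]-P[i]; print('  side',np.linalg.norm(d).round(1),np.degrees(np.arctan2(d[1],d[0])).round(1))
print('cap',g('top',[(695,243)],5.5,(285,180),180),g('scene',[(100,75)],5.5,(70,150),180),tri(px((695,243),5.5,(285,180)),px((100,75),5.5,(70,150))))
s=400/70
print('top',g('top',[(90,188)],s,(85,230),155),g('scene',[(232,72)],s,(330,125),155),tri(px((90,188),s,(85,230)),px((232,72),s,(330,125))))
print('collar',g('top',[(162,194)],s,(85,230),81),g('scene',[(206,185)],s,(330,125),81))
print('standtop', g('top',[(130,122),(240,150),(203,271),(92,245)],s,(85,230),75))
print('foot', g('top',[(152,82),(340,128),(279,320)],s,(85,230),3), g('scene',[(91,216),(81,344),(267,365)],s,(330,125),3))
# console top corners from c1 (fx3.5,fy3, off 85,85)
s=np.array([3.5,3])
P=g('top',[(42,180),(361,170),(360,372),(30,380)],s,(85,85),75);print('console',P.tolist(),P.mean(0))
print('btn b r y',g('top',[(126,341),(195,340),(263,338)],s,(85,85),68).tolist(),g('top',[(125,340),(194,338),(262,337)],s,(85,85),75).tolist())
P=g('scene',[(397,107),(698,92),(776,272),(437,290)],3.2,(185,165),75);print('console s',P.tolist(),P.mean(0))
print('btn s recess yrb',g('scene',[(492,129),(556,126),(620,122)],3.2,(185,165),75).tolist())
```

```text
tray [[622.1, -179.4, 12.0], [595.2, -384.7, 12.0], [380.1, -356.7, 12.0], [407.6, -151.9, 12.0]] c [ 501.25  -268.175   12.   ]
  side 207.1 -97.5
  side 216.9 172.6
  side 206.6 82.4
  side 216.3 -7.3
tray [[411.1, -148.9, 12.0], [625.7, -180.2, 12.0], [599.8, -383.5, 12.0], [383.0, -354.2, 12.0]] c [ 504.9 -266.7   12. ]
  side 216.9 -8.3
  side 204.9 -97.3
  side 218.8 172.3
  side 207.2 82.2
cap [[ 480.4 -423.6  180. ]] [[ 479.  -424.1  180. ]] [ 480.3 -423.4  181.1]
top [[435.  349.6 155. ]] [[434.3 350.2 155. ]] [435.  349.6 155.6]
collar [[434.4 346.5  81. ]] [[435.5 351.2  81. ]]
standtop [[469.5 364.8  75. ]
 [453.1 312.1  75. ]
 [397.9 328.8  75. ]
 [413.1 381.3  75. ]]
foot [[495.6 382.7   3. ]
 [466.2 286.1   3. ]
 [372.7 316.4   3. ]] [[369.2 320.6   3. ]
 [467.4 288.1   3. ]
 [494.6 381.6   3. ]]
console [[778.4, 403.2, 75.0], [771.7, 138.3, 75.0], [572.9, 143.8, 75.0], [581.8, 406.8, 75.0]] [676.2   273.025  75.   ]
btn b r y [[615.8, 333.4, 68.0], [613.2, 277.6, 68.0], [611.7, 222.6, 68.0]] [[615.2, 331.7, 75.0], [613.6, 276.3, 75.0], [611.1, 221.6, 75.0]]
console s [[574.4, 149.3, 75.0], [588.3, 410.6, 75.0], [779.6, 401.4, 75.0], [764.7, 139.4, 75.0]] [676.75  275.175  75.   ]
btn s recess yrb [[608.9, 223.2, 75.0], [612.0, 277.6, 75.0], [614.1, 332.6, 75.0]]
```

```bash
cat >> h.py <<'E'
def plan(x=None,y=None,z=None,yaw=None):
    s=st(); q=s['ee_rot']; M=R.from_quat(q[[1,2,3,0]]).as_matrix(); p=s['tcp_pos']
    T=np.array([p[i] if v is None else v for i,v in enumerate((x,y,z))]); d=M.T@(T-p)
    cy=np.degrees(np.arctan2(M[1,1],M[0,1])); print('jaw yaw %.1f tilt %.2f deg'%(cy,np.degrees(np.arccos(-M[2,2]))))
    print('shift tool (share):',(d/400).round(4),'mm',d.round(1))
    if yaw is not None:
        e=(yaw-cy+90)%180-90; print('rz units',round(-e/4,2))
        c,n=np.cos(np.radians(cy+e)),np.sin(np.radians(cy+e)); y_=np.array([c,n,0]); z_=np.array([0,0,-1.]); x_=np.cross(y_,z_)
        M2=np.c_[x_,y_,z_]; print('shift after turn (share):',(M2.T@(T-p)/400).round(4))
        rv=R.from_matrix(M.T@M2).as_rotvec(degrees=True); print('rotvec units',(rv/4).round(2))
E
python3 - <<'E'
from h import *
C=cloud('top',np.load('pics/top0.npy'))
b=C[205:300,0:62].reshape(-1,3); b=b[b[:,2]>40]; print(np.percentile(b,[1,50,99],axis=0).round(0))
C=cloud('scene',np.load('pics/scene0.npy'))
b=C[100:210,435:511].reshape(-1,3); b=b[(b[:,2]>40)]; print(np.percentile(b,[1,50,99],axis=0).round(0))
plan(500,200,290,-4)
E
```

```text
[[362. 529.  42.]
 [492. 557. 136.]
 [583. 602. 241.]]
[[379. 532.  43.]
 [580. 592. 185.]
 [635. 710. 244.]]
t 0.10 tcp [256.9 569.4 230.8] rot [-0.     0.21   0.978 -0.   ] F [ 0.4 -0.8  0.6] op 85.4
j [-1.22  0.52 -0.04  1.6   0.02  1.02 -0.11]
jaw yaw 65.7 tilt 0.06 deg
shift tool (share): [-0.9338 -0.5921 -0.1474] mm [-373.5 -236.8  -59. ]
rz units 17.43
shift after turn (share): [-0.8789  0.6707 -0.148 ]
rotvec units [-1.000e-02  1.000e-02  1.743e+01]
```

Emit:
drive_tool --targets '[[[0,0,-0.037,0,0,0,1],[0,0,-0.037,0,0,0,1],[0,0,-0.037,0,0,0,1],[0,0,-0.037,0,0,1,1],[0,0,0,0,0,1,1],[0,0,0,0,0,1,1],[0,0,0,0,0,1,1],[0,0,0,0,0,1,1],[0,0,0,0,0,1,1],[0,0,0,0,0,1,1],[0,0,0,0,0,1,1],[0,0,0,0,0,1,1],[0,0,0,0,0,1,1],[0,0,0,0,0,1,1],[0,0,0,0,0,1,1],[0,0,0,0,0,1,1],[0,0,0,0,0,1,1],[0,0,0,0,0,1,1],[0,0,0,0,0,1,1],[0,0,0,0,0,1,0]]]'

```text
t: 1.77
tcp_pos: [256.9, 569.5, 290.2]
ee_rot: [0.0, 0.722, 0.692, -0.0]
contact_force: [0.4, -0.1, -0.4]
opening: 75.5
```

Emit:
drive_tool --targets '[[[-0.073,0.056,0,0,0,0,0],[-0.073,0.056,0,0,0,0.4,0],[-0.073,0.056,0,0,0,0,0],[-0.073,0.056,0,0,0,0,0],[-0.073,0.056,0,0,0,0,0],[-0.073,0.056,0,0,0,0,0],[-0.073,0.056,0,0,0,0,0],[-0.073,0.056,0,0,0,0,0],[-0.073,0.056,0,0,0,0,0],[-0.073,0.056,0,0,0,0,0],[-0.073,0.056,0,0,0,0,0],[-0.073,0.056,0,0,0,0,0],[0,0,0,0,0,0,0],[0,0,0,0,0,0,0]]]'

```text
t: 2.93
tcp_pos: [503.9, 201.1, 290.3]
ee_rot: [0.0, 0.732, 0.681, -0.0]
contact_force: [0.5, 1.4, -0.2]
opening: 42.7
```

```bash
python3 -c "
from h import *
plan(557.8,62,120,-16.5)"
```

```text
t 2.93 tcp [503.9 201.1 290.3] rot [ 0.     0.732  0.681 -0.   ] F [ 0.5  1.4 -0.2] op 42.7
j [-0.78  0.35  0.38  1.76 -0.14  1.06 -0.42]
jaw yaw -4.1 tilt 0.04 deg
shift tool (share): [-0.3369  0.1593  0.426 ] mm [-134.8   63.7  170.4]
rz units 3.1
shift after turn (share): [-0.2951  0.2279  0.4258]
rotvec units [-0.    0.01  3.1 ]
```

Emit:
drive_tool --targets '[[[0,0,0,0,0,1,0],[0,0,0,0,0,1,0],[0,0,0,0,0,1,0],[0,0,0,0,0,0.1,0],[-0.049,0.038,0.06,0,0,0,0],[-0.049,0.038,0.06,0,0,0,0],[-0.049,0.038,0.06,0,0,0,0],[-0.049,0.038,0.06,0,0,0,0],[-0.049,0.038,0.06,0,0,0,0],[-0.05,0.038,0.06,0,0,0,0],[0,0,0.066,0,0,0,0],[0,0,0,0,0,0,0],[0,0,0,0,0,0,0]]]'

```text
t: 4.02
tcp_pos: [556.9, 65.0, 119.6]
ee_rot: [-0.001, 0.8, 0.601, -0.001]
contact_force: [-0.1, 0.1, -0.4]
opening: 42.4
```

Run:
```python
from h import *
plan(557.8,62,10,-16.5)
p,d=imaging.read_camera('scene'); cv2.imwrite('pics/s1.png',cv2.resize(p[110:300,180:420],None,fx=3,fy=3))
```

```text
t 4.02 tcp [556.9  65.  119.6] rot [-0.001  0.8    0.601 -0.001] F [-0.1  0.1 -0.4] op 42.4
j [-0.47  0.6   0.35  1.88 -0.3   0.72 -0.23]
jaw yaw -16.2 tilt 0.14 deg
shift tool (share): [-0.0064  0.005   0.274 ] mm [ -2.5   2.  109.6]
rz units 0.08
shift after turn (share): [-0.0065  0.0044  0.2741]
rotvec units [-0.03  0.01  0.08]
```

View pics/s1.png

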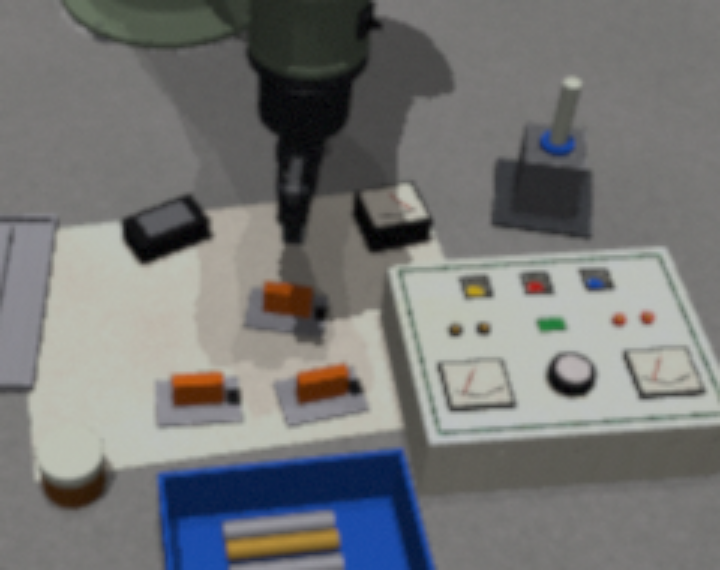

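The gripper hangs above the nearest plate (crop ~ (290,300)), and all three plates are in place as before. Descend and grip.

Emit:
drive_tool --targets '[[[-0.006,0.005,0.04,0,0,0,0],[0,0,0.06,0,0,0,0],[0,0,0.06,0,0,0,0],[0,0,0.06,0,0,0,0],[0,0,0.04,0,0,0,0],[0,0,0.014,0,0,0,0],[0,0,0,0,0,0,0],[0,0,0,0,0,0,-1],[0,0,0,0,0,0,-1],[0,0,0,0,0,0,-1],[0,0,0,0,0,0,-1],[0,0,0,0,0,0,-1],[0,0,0,0,0,0,-1],[0,0,0,0,0,0,-1],[0,0,0,0,0,0,-1]]]' --squeeze 40

```text
t: 5.32
tcp_pos: [559.8, 61.8, 12.2]
ee_rot: [0.0, 0.8, 0.6, 0.001]
contact_force: [-1.3, 0.7, 10.2]
opening: 13.0
```

Emit:
drive_tool --targets '[[[0,0,-0.03,0,0,0,-1],[0,0,-0.06,0,0,0,-1],[0,0,-0.06,0,0,0,-1],[0,0,-0.06,0,0,0,-1],[0,0,-0.06,0,0,0,-1],[0,0,-0.03,0,0,0,-1],[0,0,0,0,0,0,-1]]]'

```text
t: 5.9
tcp_pos: [560.2, 61.6, 133.8]
ee_rot: [0.001, 0.8, 0.6, 0.002]
contact_force: [0.9, -0.1, -1.5]
opening: 13.0
```

Run:
```python
from h import *
plan(438,-259,90,-7.6)
p,d=imaging.read_camera('scene'); cv2.imwrite('pics/s2.png',cv2.resize(p[110:300,180:420],None,fx=3,fy=3))
```

```text
t 5.90 tcp [560.2  61.6 133.8] rot [0.001 0.8   0.6   0.002] F [ 0.9 -0.1 -1.5] op 13.0
j [-0.48  0.58  0.37  1.87 -0.3   0.74 -0.23]
jaw yaw -16.3 tilt 0.27 deg
shift tool (share): [-0.8553 -0.069   0.1071] mm [-342.1  -27.6   42.8]
rz units -2.17
shift after turn (share): [-0.8349 -0.1968  0.1095]
rotvec units [ 0.06 -0.03 -2.17]
```

View pics/s2.png

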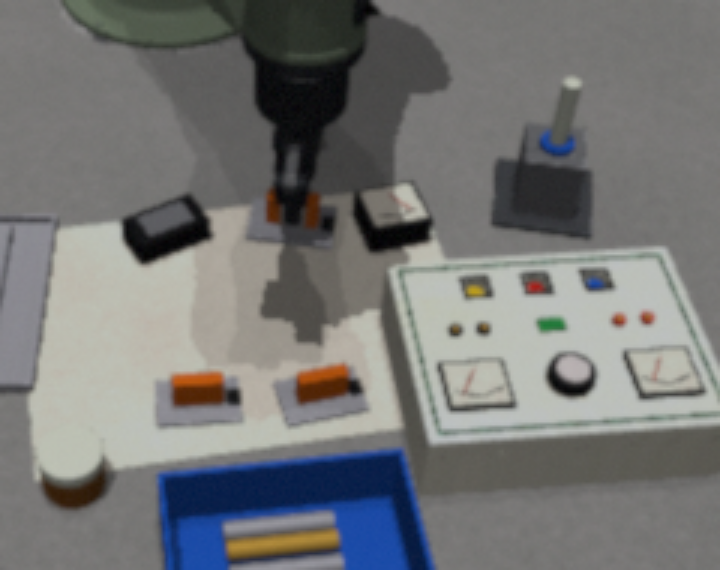

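Plate held (crop (290,210)). Carry to the tray.

Emit:
drive_tool --targets '[[[0,0,0,0,0,-1,-1],[0,0,0,0,0,-1,-1],[0,0,0,0,0,-0.17,-1],[-0.04,-0.01,0,0,0,0,-1],[-0.065,-0.015,0,0,0,0,-1],[-0.065,-0.015,0,0,0,0,-1],[-0.065,-0.015,0,0,0,0,-1],[-0.065,-0.015,0,0,0,0,-1],[-0.065,-0.015,0,0,0,0,-1],[-0.065,-0.015,0,0,0,0,-1],[-0.065,-0.015,0,0,0,0,-1],[-0.065,-0.015,0,0,0,0,-1],[-0.065,-0.015,0,0,0,0,-1],[-0.065,-0.015,0.02,0,0,0,-1],[-0.065,-0.015,0.03,0,0,0,-1],[-0.065,-0.015,0.03,0,0,0,-1],[-0.04,-0.01,0.03,0,0,0,-1],[0,0,0,0,0,0,-1],[0,0,0,0,0,0,-1]]]'

```text
t: 7.53
tcp_pos: [432.9, -269.5, 85.4]
ee_rot: [-0.001, 0.754, 0.657, -0.001]
contact_force: [0.5, 0.1, -1.2]
opening: 13.3
```

Run:
```python
from h import *
plan(438,-259,17,-7.6)
```

```text
t 7.53 tcp [ 432.9 -269.5   85.4] rot [-0.001  0.754  0.657 -0.001] F [ 0.5  0.1 -1.2] op 13.3
j [ 0.24  0.58  0.27  2.03 -0.28  0.57  0.57]
jaw yaw -7.8 tilt 0.13 deg
shift tool (share): [0.0276 0.0094 0.171 ] mm [11.   3.8 68.4]
rz units -0.05
shift after turn (share): [0.0277 0.0091 0.171 ]
rotvec units [-0.03 -0.01 -0.05]
```

Emit:
drive_tool --targets '[[[0.028,0.009,0,0,0,0,-1],[0,0,0.04,0,0,0,-1],[0,0,0.05,0,0,0,-1],[0,0,0.04,0,0,0,-1],[0,0,0.025,0,0,0,-1],[0,0,0.015,0,0,0,-1],[0,0,0,0,0,0,-1],[0,0,0,0,0,0,-1]]]'

```text
t: 8.2
tcp_pos: [439.5, -258.2, 18.9]
ee_rot: [0.0, 0.752, 0.659, 0.0]
contact_force: [-0.2, 0.0, -1.4]
opening: 13.2
```

Emit:
drive_tool --targets '[[[0,0,0,0,0,0,0],[0,0,0,0,0,0,0],[0,0,0,0,0,0,0],[0,0,0,0,0,0,0],[0,0,0,0,0,0,0],[0,0,-0.03,0,0,0,0],[0,0,-0.06,0,0,0,0],[0,0,-0.06,0,0,0,0],[0,0,-0.06,0,0,0,0],[0,0,-0.06,0,0,0,0],[0,0,0,0,0,0,0]]]'

```text
t: 9.12
tcp_pos: [440.5, -259.4, 131.1]
ee_rot: [0.002, 0.753, 0.658, 0.001]
contact_force: [0.0, -0.5, 0.8]
opening: 42.8
```

```bash
cat >> h.py <<'E'
def plates(name):
    for n in('top','scene'):
        im,d=imaging.read_camera(n); cv2.imwrite(f'pics/{name}_{n}.png',cv2.resize(im,(768,576),interpolation=2))
        m=cv2.inRange(cv2.cvtColor(im,cv2.COLOR_BGR2HSV),(3,150,90),(20,255,255)); k,l,s,c=cv2.connectedComponentsWithStats(m)
        for i in range(1,k):
            Q=plane(n,np.argwhere(l==i)[:,::-1],35); z=np.median(cloud(n,d)[l==i][:,2])
            if s[i,4]>20 and z>25 and Q[:,0].mean()<790:
                ev,V=np.linalg.eigh(np.cov(Q[:,:2].T)); print(n,s[i,4],'xy',Q.mean(0)[:2].round(1),'z',z.round(0),'jaw yaw',((np.degrees(np.arctan2(V[1,1],V[0,1]))-90+90)%180-90).round(1))
E
python3 - <<'E'
from h import *
plates('a')
plan(661,76,120,6.8)
E
```

```text
top 49 xy [660.8  76. ] z 37.0 jaw yaw 6.6
top 52 xy [653.3 -34.1] z 36.0 jaw yaw -2.2
top 29 xy [ 438.2 -264.2] z 40.0 jaw yaw -11.4
scene 42 xy [ 433.3 -268.3] z 41.0 jaw yaw -22.9
scene 79 xy [662.4  75.5] z 37.0 jaw yaw 9.0
scene 80 xy [655.3 -34.3] z 37.0 jaw yaw -2.4
t 9.22 tcp [ 439.6 -258.5  127.8] rot [0.001 0.752 0.659 0.001] F [ 0.7 -0.  -0.6] op 42.7
j [ 0.18  0.51  0.31  2.01 -0.25  0.66  0.52]
jaw yaw -7.6 tilt 0.12 deg
shift tool (share): [0.902  0.4381 0.0203] mm [360.8 175.2   8.1]
rz units -3.6
shift after turn (share): [0.7648 0.6487 0.0196]
rotvec units [ 0.03  0.01 -3.6 ]
```

View pics/a_scene.png

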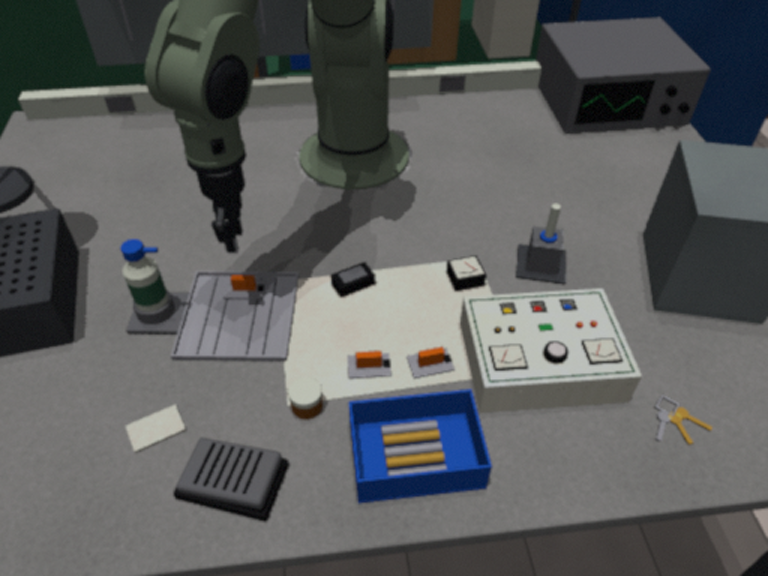

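Plate A stands flat in the tray (image (243,285)). On to plate B.

Emit:
drive_tool --targets '[[[0,0,0,0,0,-1,0],[0,0,0,0,0,-1,0],[0,0,0,0,0,-1,0],[0,0,0,0,0,-0.6,0],[0.058,0.049,0,0,0,0,0],[0.06,0.05,0,0,0,0,0],[0.06,0.05,0,0,0,0,0],[0.06,0.05,0,0,0,0,0],[0.06,0.05,0,0,0,0,0],[0.06,0.05,0,0,0,0,0],[0.06,0.05,0,0,0,0,0],[0.06,0.05,0,0,0,0,0],[0.06,0.05,0,0,0,0,0],[0.06,0.05,0,0,0,0,0],[0.06,0.05,0,0,0,0,0],[0.06,0.05,0,0,0,0,0],[0.047,0.05,0.02,0,0,0,0],[0,0,0,0,0,0,0],[0,0,0,0,0,0,0]]]'

```text
t: 10.8
tcp_pos: [660.1, 77.5, 116.7]
ee_rot: [-0.001, 0.663, 0.748, -0.001]
contact_force: [0.1, -0.8, 0.1]
opening: 42.7
```

Run:
```python
from h import *
plates('b')
plan(661.5,76,14,6.8)
```

```text
top 24 xy [662.1  64. ] z 37.0 jaw yaw -0.0
top 55 xy [653.4 -34.1] z 36.0 jaw yaw -2.9
top 53 xy [ 438.3 -259.1] z 40.0 jaw yaw -8.8
scene 73 xy [ 434.2 -259.2] z 41.0 jaw yaw -9.5
scene 46 xy [663.2  66.2] z 38.0 jaw yaw 15.8
scene 79 xy [655.4 -34.6] z 37.0 jaw yaw -2.9
t 10.90 tcp [660.   75.1 117.8] rot [-0.     0.664  0.748 -0.001] F [ 0.3 -0.1  0.2] op 42.9
j [-0.36  0.73  0.25  1.59 -0.22  0.86  0.09]
jaw yaw 6.7 tilt 0.10 deg
shift tool (share): [0.0018 0.0045 0.2596] mm [  0.7   1.8 103.8]
rz units -0.01
shift after turn (share): [0.0017 0.0041 0.2596]
rotvec units [-0.02  0.01 -0.01]
```

Emit:
drive_tool --targets '[[[0.002,0.004,0.04,0,0,0,0],[0,0,0.06,0,0,0,0],[0,0,0.06,0,0,0,0],[0,0,0.06,0,0,0,0],[0,0,0.03,0,0,0,0],[0,0,0.009,0,0,0,0],[0,0,0,0,0,0,0],[0,0,0,0,0,0,-1],[0,0,0,0,0,0,-1],[0,0,0,0,0,0,-1],[0,0,0,0,0,0,-1],[0,0,0,0,0,0,-1],[0,0,0,0,0,0,-1],[0,0,0,0,0,0,-1],[0,0,0,0,0,0,-1]]]' --squeeze 40

```text
t: 12.15
tcp_pos: [663.0, 77.2, 16.4]
ee_rot: [0.001, 0.664, 0.748, 0.001]
contact_force: [-1.5, -0.9, 7.6]
opening: 13.4
```

Emit:
drive_tool --targets '[[[0,0,-0.03,0,0,0,-1],[0,0,-0.06,0,0,0,-1],[0,0,-0.06,0,0,0,-1],[0,0,-0.06,0,0,0,-1],[0,0,-0.06,0,0,0,-1],[0,0,-0.03,0,0,0,-1],[0,0,0,0,0,0,-1]]]'

```text
t: 12.73
tcp_pos: [663.6, 77.3, 138.6]
ee_rot: [0.001, 0.664, 0.748, 0.002]
contact_force: [0.3, -0.2, -1.3]
opening: 13.0
```

Run:
```python
from h import *
plates('c')
plan(502.5,-267.5,110,-7.6)
```

```text
top 56 xy [653.5 -33.8] z 36.0 jaw yaw -3.6
top 53 xy [ 438.5 -258.7] z 40.0 jaw yaw -8.6
scene 75 xy [ 434.5 -259.5] z 41.0 jaw yaw -7.9
scene 81 xy [655.5 -34.1] z 37.0 jaw yaw -2.7
t 12.83 tcp [662.   77.3 134.9] rot [0.    0.664 0.748 0.   ] F [-0.1  0.6 -2. ] op 13.2
j [-0.37  0.71  0.26  1.57 -0.22  0.89  0.09]
jaw yaw 6.8 tilt 0.02 deg
shift tool (share): [-0.8087 -0.4982  0.0619] mm [-323.5 -199.3   24.7]
rz units 3.6
shift after turn (share): [-0.9072 -0.2813  0.0622]
rotvec units [ 0.  -0.   3.6]
```

View pics/c_scene.png

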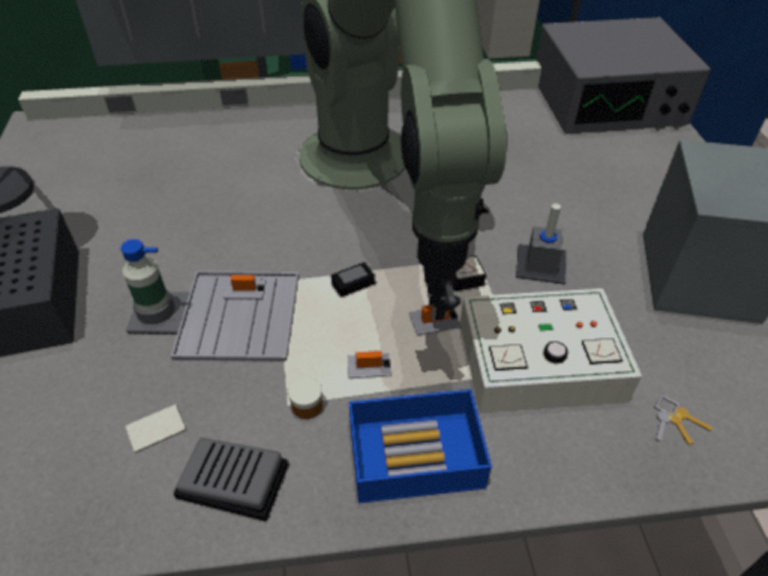

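Emit:
drive_tool --targets '[[[0,0,0,0,0,1,-1],[0,0,0,0,0,1,-1],[0,0,0,0,0,1,-1],[0,0,0,0,0,0.6,-1],[-0.04,-0.012,0,0,0,0,-1],[-0.067,-0.021,0,0,0,0,-1],[-0.067,-0.021,0,0,0,0,-1],[-0.067,-0.021,0,0,0,0,-1],[-0.067,-0.021,0,0,0,0,-1],[-0.067,-0.021,0,0,0,0,-1],[-0.067,-0.021,0,0,0,0,-1],[-0.067,-0.021,0,0,0,0,-1],[-0.067,-0.021,0,0,0,0,-1],[-0.067,-0.021,0,0,0,0,-1],[-0.067,-0.021,0,0,0,0,-1],[-0.067,-0.021,0.02,0,0,0,-1],[-0.067,-0.021,0.02,0,0,0,-1],[-0.063,-0.017,0.02,0,0,0,-1],[0,0,0,0,0,0,-1],[0,0,0,0,0,0,-1]]]'

```text
t: 14.5
tcp_pos: [501.1, -268.6, 109.4]
ee_rot: [-0.001, 0.753, 0.658, -0.001]
contact_force: [0.4, 0.7, -1.9]
opening: 12.9
```

Run:
```python
from h import *
plan(502.5,-267.5,21,-7.6)
```

```text
t 14.50 tcp [ 501.1 -268.6  109.4] rot [-0.001  0.753  0.658 -0.001] F [ 0.4  0.7 -1.9] op 12.9
j [ 0.18  0.62  0.3   1.86 -0.26  0.7   0.49]
jaw yaw -7.8 tilt 0.16 deg
shift tool (share): [0.0032 0.0037 0.2209] mm [ 1.3  1.5 88.4]
rz units -0.04
shift after turn (share): [0.0032 0.0031 0.2209]
rotvec units [-0.04 -0.   -0.04]
```

Emit:
drive_tool --targets '[[[0.003,0.003,0.03,0,0,0,-1],[0,0,0.05,0,0,0,-1],[0,0,0.05,0,0,0,-1],[0,0,0.05,0,0,0,-1],[0,0,0.025,0,0,0,-1],[0,0,0.016,0,0,0,-1],[0,0,0,0,0,0,-1],[0,0,0,0,0,0,-1]]]'

```text
t: 15.17
tcp_pos: [504.4, -266.2, 22.5]
ee_rot: [-0.0, 0.752, 0.659, 0.0]
contact_force: [-0.5, 0.1, -1.5]
opening: 13.1
```

Emit:
drive_tool --targets '[[[0,0,0,0,0,0,0],[0,0,0,0,0,0,0],[0,0,0,0,0,0,0],[0,0,0,0,0,0,0],[0,0,0,0,0,0,0],[0,0,-0.03,0,0,0,0],[0,0,-0.06,0,0,0,0],[0,0,-0.06,0,0,0,0],[0,0,-0.06,0,0,0,0],[0,0,-0.06,0,0,0,0],[0,0,0,0,0,0,0]]]'

```text
t: 16.08
tcp_pos: [505.7, -267.7, 135.5]
ee_rot: [0.003, 0.753, 0.658, 0.001]
contact_force: [0.6, -0.5, 0.7]
opening: 42.5
```

Run:
```python
from h import *
plates('d')
plan(654.3,-34.2,120,-3.2)
```

```text
top 47 xy [652.8 -34.6] z 36.0 jaw yaw -0.9
top 30 xy [ 503.  -274.7] z 40.0 jaw yaw -1.3
top 51 xy [ 439.4 -251.1] z 39.0 jaw yaw -5.3
scene 42 xy [ 432.6 -264.6] z 42.0 jaw yaw -2.6
scene 45 xy [ 500.7 -275.7] z 40.0 jaw yaw -6.9
scene 79 xy [655.4 -34.6] z 37.0 jaw yaw -2.9
t 16.18 tcp [ 504.6 -266.7  131.9] rot [0.001 0.752 0.659 0.001] F [ 0.2  1.2 -1.2] op 42.5
j [ 0.16  0.58  0.31  1.85 -0.25  0.75  0.48]
jaw yaw -7.6 tilt 0.12 deg
shift tool (share): [0.6256 0.2941 0.0303] mm [250.2 117.7  12.1]
rz units -1.1
shift after turn (share): [0.6012 0.3413 0.0299]
rotvec units [ 0.03  0.01 -1.1 ]
```

View pics/d_scene.png

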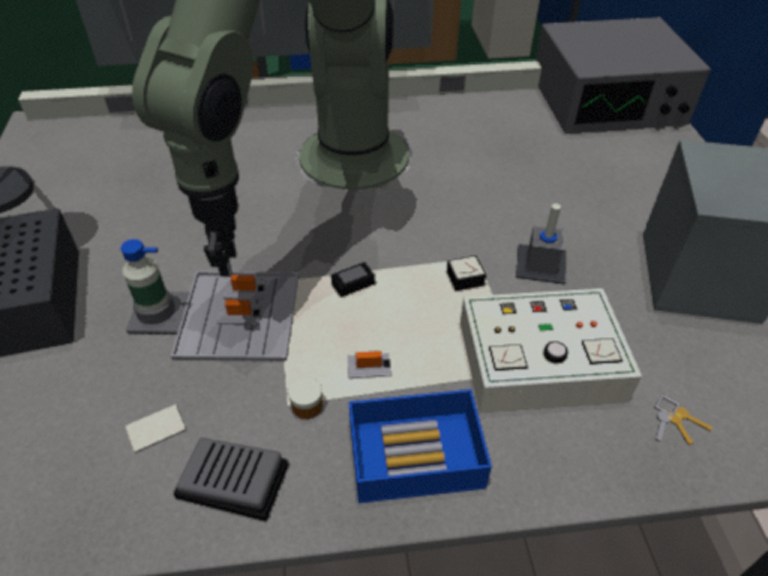

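Two plates in the tray (images (243,284), (239,307)); the third is unmoved at (369,360).

Emit:
drive_tool --targets '[[[0,0,0,0,0,-1,0],[0,0,0,0,0,-0.1,0],[0.04,0.022,0,0,0,0,0],[0.06,0.034,0,0,0,0,0],[0.06,0.034,0,0,0,0,0],[0.06,0.034,0,0,0,0,0],[0.06,0.034,0,0,0,0,0],[0.06,0.034,0,0,0,0,0],[0.06,0.034,0,0,0,0,0],[0.06,0.034,0,0,0,0,0],[0.06,0.034,0,0,0,0,0],[0.06,0.034,0.015,0,0,0,0],[0.022,0.012,0.015,0,0,0,0],[0,0,0,0,0,0,0],[0,0,0,0,0,0,0]]]'

```text
t: 17.43
tcp_pos: [652.6, -33.9, 117.5]
ee_rot: [-0.0, 0.727, 0.687, -0.001]
contact_force: [0.1, -0.9, 0.2]
opening: 42.5
```

Run:
```python
from h import *
plates('e')
plan(654.3,-34.2,14,-3.2)
```

```text
top 52 xy [ 503.5 -267.6] z 40.0 jaw yaw -7.3
top 58 xy [ 438.5 -258.1] z 39.0 jaw yaw -8.2
scene 72 xy [ 434. -259.] z 42.0 jaw yaw -10.3
scene 76 xy [ 500.9 -267.2] z 41.0 jaw yaw -9.3
scene 26 xy [637.5  19.4] z 38.0 jaw yaw 4.1
t 17.53 tcp [652.7 -35.3 118.4] rot [ 0.     0.727  0.686 -0.001] F [ 0.1  0.1 -0.1] op 42.8
j [-0.23  0.72  0.3   1.62 -0.26  0.84  0.12]
jaw yaw -3.3 tilt 0.06 deg
shift tool (share): [0.0031 0.004  0.261 ] mm [  1.2   1.6 104.4]
rz units -0.03
shift after turn (share): [0.0029 0.0038 0.261 ]
rotvec units [-0.01  0.01 -0.03]
```

View pics/e_top.png

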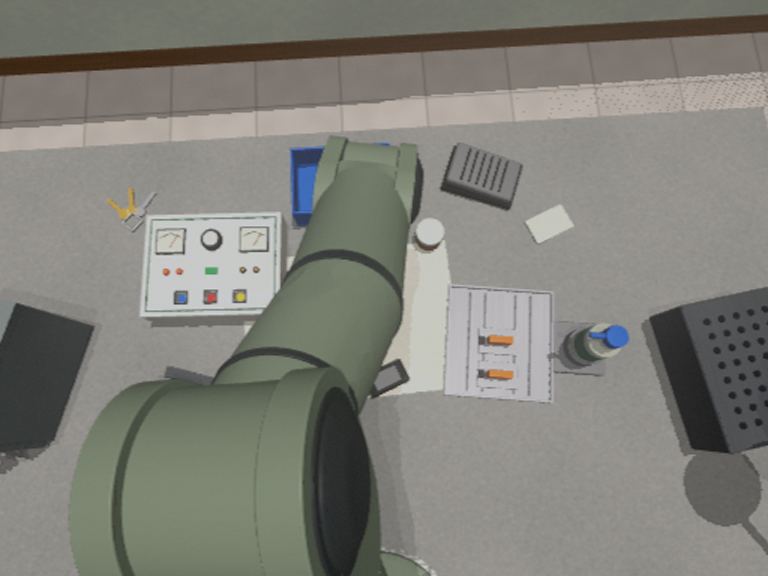

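Run:
```python
from h import *
p=cv2.imread('pics/e_scene.png'); cv2.imwrite('pics/e2.png',cv2.resize(p[230:420,280:480],None,fx=3.5,fy=3,interpolation=2))
```

```text
(no output)
```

View pics/e2.png

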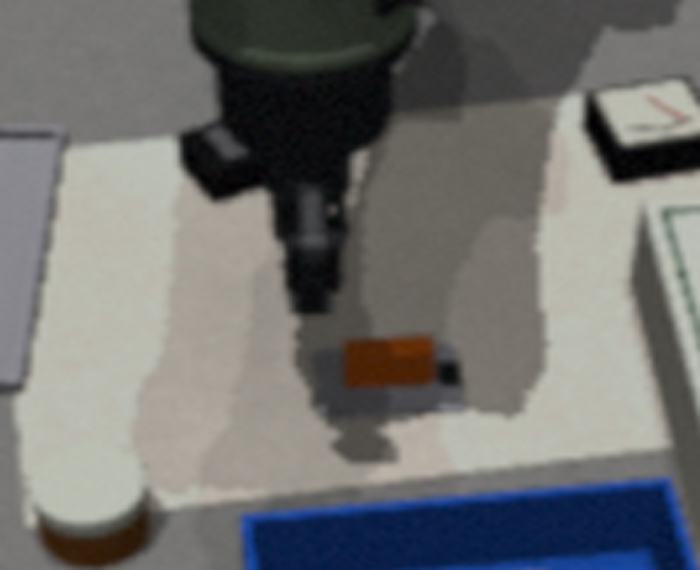

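The third plate has been knocked to +y (crop (388,362)), out from under the gripper. I'll back the arm off and re-measure it.

Emit:
drive_tool --targets '[[[-0.05,0,-0.02,0,0,0,0],[-0.06,0,-0.02,0,0,0,0],[-0.06,0,-0.02,0,0,0,0],[-0.06,0,0,0,0,0,0],[-0.06,0,0,0,0,0,0],[-0.05,0,0,0,0,0,0],[-0.03,0,0,0,0,0,0],[0,0,0,0,0,0,0]]]'

```text
t: 18.2
tcp_pos: [643.9, -185.8, 142.9]
ee_rot: [0.001, 0.728, 0.685, -0.001]
contact_force: [0.4, -0.2, 0.2]
opening: 43.0
```

Run:
```python
from h import *
plates('f')
st()
```

```text
top 55 xy [637.8   8.1] z 36.0 jaw yaw -3.2
scene 89 xy [ 436.  -258.8] z 41.0 jaw yaw -4.6
scene 78 xy [ 501.1 -267.3] z 40.0 jaw yaw -9.0
scene 83 xy [640.4   7.8] z 37.0 jaw yaw -2.5
t 18.30 tcp [ 644.8 -181.7  142.6] rot [-0.     0.727  0.687  0.   ] F [0.5 0.  0.1] op 42.6
j [ 0.    0.71  0.3   1.56 -0.25  0.91  0.33]
```

View pics/f_top.png

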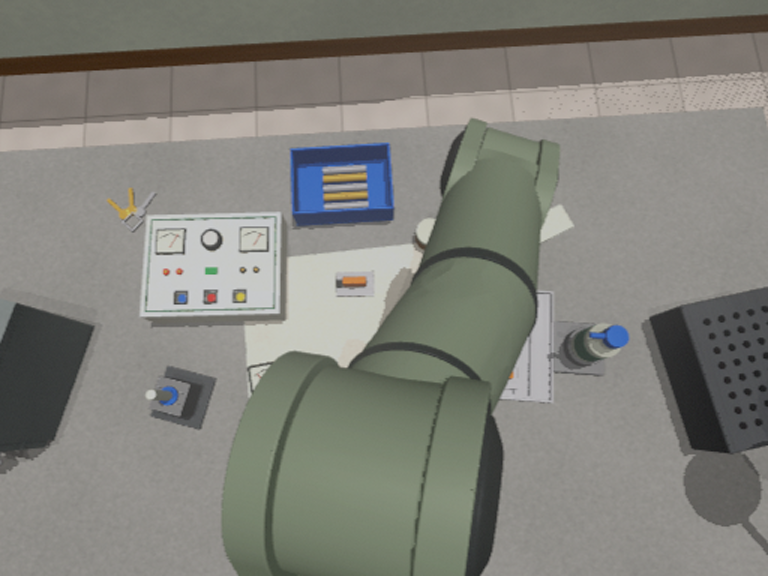

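Run:
```python
from h import *
plan(638.5,8,110,-3)
```

```text
t 18.30 tcp [ 644.8 -181.7  142.6] rot [-0.     0.727  0.687  0.   ] F [0.5 0.  0.1] op 42.6
j [ 0.    0.71  0.3   1.56 -0.25  0.91  0.33]
jaw yaw -3.3 tilt 0.02 deg
shift tool (share): [ 0.4725 -0.0429  0.0816] mm [189.  -17.1  32.6]
rz units -0.07
shift after turn (share): [ 0.4727 -0.0406  0.0814]
rotvec units [-0.   -0.01 -0.07]
```

Emit:
drive_tool --targets '[[[0.04,-0.004,0,0,0,0,0],[0.06,-0.005,0,0,0,0,0],[0.06,-0.005,0,0,0,0,0],[0.06,-0.005,0.01,0,0,0,0],[0.06,-0.005,0.01,0,0,0,0],[0.06,-0.005,0.02,0,0,0,0],[0.06,-0.005,0.02,0,0,0,0],[0.05,-0.005,0.02,0,0,0,0],[0.023,-0.003,0,0,0,0,0],[0,0,0,0,0,0,0],[0,0,0,0,0,0,0]]]'

```text
t: 19.22
tcp_pos: [639.0, 8.5, 111.0]
ee_rot: [0.0, 0.726, 0.687, 0.0]
contact_force: [0.3, -0.4, 0.9]
opening: 42.5
```

Run:
```python
from h import *
plates('g')
plan(638.5,8,14,-3)
p=cv2.imread('pics/g_scene.png'); cv2.imwrite('pics/g2.png',cv2.resize(p[230:420,280:480],None,fx=3.5,fy=3,interpolation=2))
```

```text
top 54 xy [ 503.5 -267.4] z 40.0 jaw yaw -8.0
top 57 xy [ 438.3 -259. ] z 39.0 jaw yaw -8.1
scene 73 xy [ 434.  -258.7] z 42.0 jaw yaw -9.2
scene 77 xy [ 500.9 -267.1] z 41.0 jaw yaw -10.2
scene 32 xy [637.9  -4. ] z 37.0 jaw yaw 21.5
t 19.32 tcp [639.1   7.  111.1] rot [0.    0.727 0.687 0.   ] F [ 0.2 -0.2 -0.3] op 42.6
j [-0.3   0.71  0.3   1.67 -0.26  0.8   0.06]
jaw yaw -3.3 tilt 0.06 deg
shift tool (share): [ 0.0027 -0.0019  0.2428] mm [ 1.1 -0.8 97.1]
rz units -0.07
shift after turn (share): [ 0.0025 -0.0017  0.2428]
rotvec units [ 0.01  0.01 -0.07]
```

View pics/g2.png

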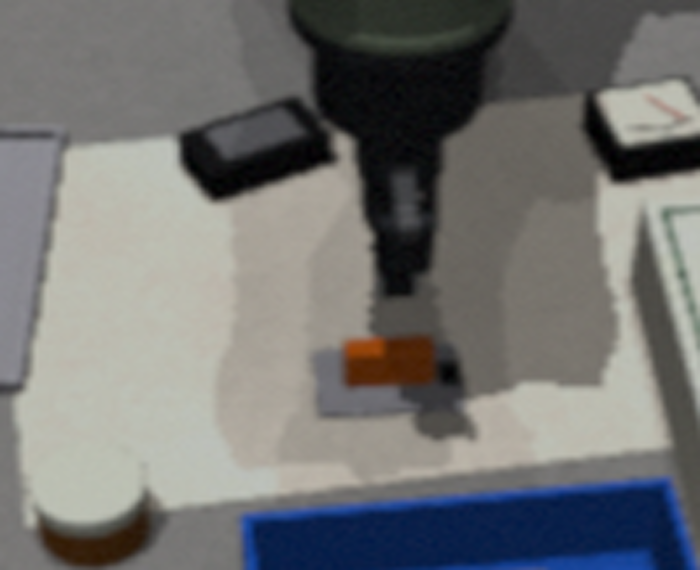

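The plate is still where it was measured (crop (388,362)), under the gripper. Descending.

Emit:
drive_tool --targets '[[[0.003,-0.002,0.04,0,0,0,0],[0,0,0.06,0,0,0,0],[0,0,0.06,0,0,0,0],[0,0,0.05,0,0,0,0],[0,0,0.023,0,0,0,0],[0,0,0.009,0,0,0,0],[0,0,0,0,0,0,0],[0,0,0,0,0,0,-1],[0,0,0,0,0,0,-1],[0,0,0,0,0,0,-1],[0,0,0,0,0,0,-1],[0,0,0,0,0,0,-1],[0,0,0,0,0,0,-1],[0,0,0,0,0,0,-1],[0,0,0,0,0,0,-1]]]' --squeeze 40

```text
t: 20.57
tcp_pos: [639.0, 9.5, 15.1]
ee_rot: [0.001, 0.727, 0.687, 0.001]
contact_force: [-1.3, -1.3, 6.3]
opening: 13.2
```

Emit:
drive_tool --targets '[[[0,0,-0.03,0,0,0,-1],[0,0,-0.06,0,0,0,-1],[0,0,-0.06,0,0,0,-1],[0,0,-0.06,0,0,0,-1],[0,0,-0.06,0,0,0,-1],[0,0,-0.03,0,0,0,-1],[0,0,0,0,0,0,-1]]]'

```text
t: 21.15
tcp_pos: [639.5, 9.6, 137.2]
ee_rot: [0.001, 0.727, 0.687, 0.002]
contact_force: [0.0, 0.3, -1.4]
opening: 13.3
```

Run:
```python
from h import *
plates('i')
plan(567,-276,110,-7.6)
p=cv2.imread('pics/i_scene.png'); cv2.imwrite('pics/i2.png',cv2.resize(p[230:420,280:480],None,fx=3.5,fy=3,interpolation=2))
```

```text
top 53 xy [ 503.4 -267.7] z 39.0 jaw yaw -7.4
top 59 xy [ 438.5 -258.5] z 39.0 jaw yaw -8.3
scene 72 xy [ 434. -259.] z 41.0 jaw yaw -10.3
scene 75 xy [ 500.8 -266.7] z 41.0 jaw yaw -11.6
t 21.25 tcp [638.    9.8 133.6] rot [-0.     0.727  0.687  0.   ] F [ 0.4 -0.1 -3. ] op 13.1
j [-0.31  0.68  0.31  1.66 -0.26  0.85  0.05]
jaw yaw -3.2 tilt 0.02 deg
shift tool (share): [-0.7232 -0.1374  0.0589] mm [-289.3  -55.    23.6]
rz units 1.1
shift after turn (share): [-0.7316 -0.0814  0.0591]
rotvec units [ 0.  -0.   1.1]
```

View pics/i2.png

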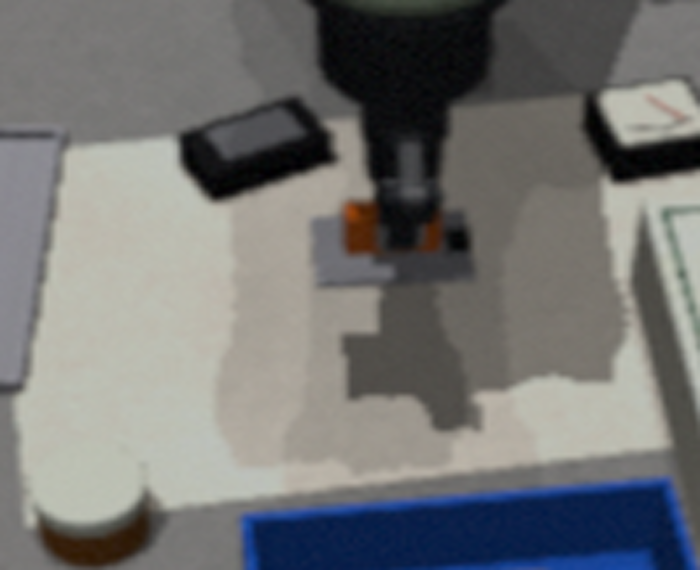

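Plate C is held (crop (395,240)). Carry to the last slot.

Emit:
drive_tool --targets '[[[0,0,0,0,0,1,-1],[0,0,0,0,0,0.1,-1],[-0.04,-0.004,0,0,0,0,-1],[-0.064,-0.007,0,0,0,0,-1],[-0.064,-0.007,0,0,0,0,-1],[-0.064,-0.007,0,0,0,0,-1],[-0.064,-0.007,0,0,0,0,-1],[-0.064,-0.007,0,0,0,0,-1],[-0.064,-0.007,0,0,0,0,-1],[-0.064,-0.007,0,0,0,0,-1],[-0.064,-0.007,0,0,0,0,-1],[-0.064,-0.007,0.02,0,0,0,-1],[-0.064,-0.007,0.02,0,0,0,-1],[-0.052,-0.007,0.02,0,0,0,-1],[0,0,0,0,0,0,-1],[0,0,0,0,0,0,-1]]]'

```text
t: 22.58
tcp_pos: [565.8, -277.7, 108.4]
ee_rot: [-0.001, 0.753, 0.658, -0.001]
contact_force: [0.7, 1.1, -2.4]
opening: 12.9
```

Run:
```python
from h import *
plan(567,-276,20,-7.6)
```

```text
t 22.58 tcp [ 565.8 -277.7  108.4] rot [-0.001  0.753  0.658 -0.001] F [ 0.7  1.1 -2.4] op 12.9
j [ 0.17  0.7   0.3   1.69 -0.27  0.79  0.46]
jaw yaw -7.7 tilt 0.13 deg
shift tool (share): [0.0046 0.0029 0.2209] mm [ 1.8  1.1 88.4]
rz units -0.02
shift after turn (share): [0.0046 0.0024 0.221 ]
rotvec units [-0.03  0.   -0.02]
```

Emit:
drive_tool --targets '[[[0.004,0.002,0.03,0,0,0,-1],[0,0,0.05,0,0,0,-1],[0,0,0.05,0,0,0,-1],[0,0,0.05,0,0,0,-1],[0,0,0.025,0,0,0,-1],[0,0,0.016,0,0,0,-1],[0,0,0,0,0,0,-1],[0,0,0,0,0,0,-1]]]'

```text
t: 23.25
tcp_pos: [568.7, -274.7, 21.6]
ee_rot: [0.0, 0.752, 0.659, 0.0]
contact_force: [-0.3, 0.4, -2.3]
opening: 13.2
```

Emit:
drive_tool --targets '[[[0,0,0,0,0,0,0],[0,0,0,0,0,0,0],[0,0,0,0,0,0,0],[0,0,0,0,0,0,0],[0,0,0,0,0,0,0],[0,0,-0.03,0,0,0,0],[0,0,-0.06,0,0,0,0],[0,0,-0.06,0,0,0,0],[0,0,-0.06,0,0,0,0],[0,0,-0.08,0,0,0,0],[0,0,-0.08,0,0,0,0],[0,0,-0.08,0,0,0,0],[0,0,-0.07,0,0,0,-1],[0,0,0,0,0,0,-1],[0,0,0,0,0,0,-1]]]'

```text
t: 24.5
tcp_pos: [568.7, -275.2, 231.6]
ee_rot: [0.001, 0.752, 0.659, 0.001]
contact_force: [-0.1, 0.1, -1.2]
opening: 6.8
```

Run:
```python
from h import *
plates('j')
plan(480.5,-423.8,230)
```

```text
top 67 xy [ 567.5 -277. ] z 40.0 jaw yaw -7.7
top 59 xy [ 502.7 -267.1] z 39.0 jaw yaw -9.7
top 27 xy [ 440.7 -242.5] z 39.0 jaw yaw 19.6
scene 72 xy [ 434. -259.] z 42.0 jaw yaw -10.3
scene 48 xy [ 499.2 -272.4] z 42.0 jaw yaw -5.0
scene 74 xy [ 565.7 -276.8] z 42.0 jaw yaw -5.4
t 24.60 tcp [ 567.9 -274.7  229.2] rot [-0.     0.752  0.659 -0.   ] F [-0.1 -0.3 -0.1] op 0.3
j [ 0.12  0.56  0.36  1.6  -0.22  1.02  0.41]
jaw yaw -7.6 tilt 0.03 deg
shift tool (share): [-0.3985 -0.1673 -0.0021] mm [-159.4  -66.9   -0.8]
```

View pics/j_scene.png

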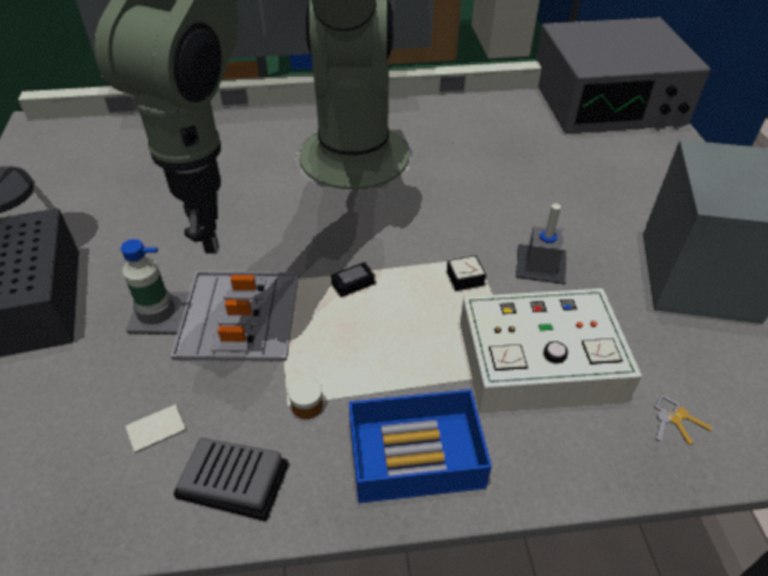

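All three plates stand flat side by side (images (243,284), (239,307), (232,333)). Next, the cap.

Emit:
drive_tool --targets '[[[-0.03,-0.013,0,0,0,0,-1],[-0.05,-0.021,0,0,0,0,-1],[-0.06,-0.025,0,0,0,0,-1],[-0.06,-0.025,0,0,0,0,-1],[-0.06,-0.025,0,0,0,0,-1],[-0.06,-0.025,0,0,0,0,-1],[-0.05,-0.021,0,0,0,0,-1],[-0.029,-0.012,0,0,0,0,-1],[0,0,0,0,0,0,-1],[0,0,0,0,0,0,-1]]]'

```text
t: 25.43
tcp_pos: [480.5, -424.3, 228.7]
ee_rot: [-0.001, 0.753, 0.658, -0.0]
contact_force: [0.0, 0.8, 0.3]
opening: 0.1
```

Run:
```python
from h import *
plates('k')
plan(480.5,-423.8,185)
p=cv2.imread('pics/k_scene.png'); cv2.imwrite('pics/k2.png',cv2.resize(p[180:380,60:320],None,fx=3,fy=3,interpolation=2))
```

```text
top 58 xy [ 568.1 -275.8] z 39.0 jaw yaw -8.1
top 60 xy [ 503.5 -266.4] z 39.0 jaw yaw -8.3
top 66 xy [ 438.7 -258.5] z 40.0 jaw yaw -7.4
scene 73 xy [ 434.2 -258.8] z 42.0 jaw yaw -7.1
scene 65 xy [ 499.2 -267.4] z 41.0 jaw yaw -9.9
scene 69 xy [ 564.9 -276.2] z 41.0 jaw yaw -6.9
t 25.53 tcp [ 481.6 -423.1  228.9] rot [-0.     0.752  0.659  0.   ] F [-0.3  1.2  0.1] op -0.3
j [ 0.39  0.58  0.36  1.57 -0.23  1.04  0.69]
jaw yaw -7.5 tilt 0.05 deg
shift tool (share): [-0.0021 -0.0026  0.1097] mm [-0.9 -1.  43.9]
```

View pics/k2.png

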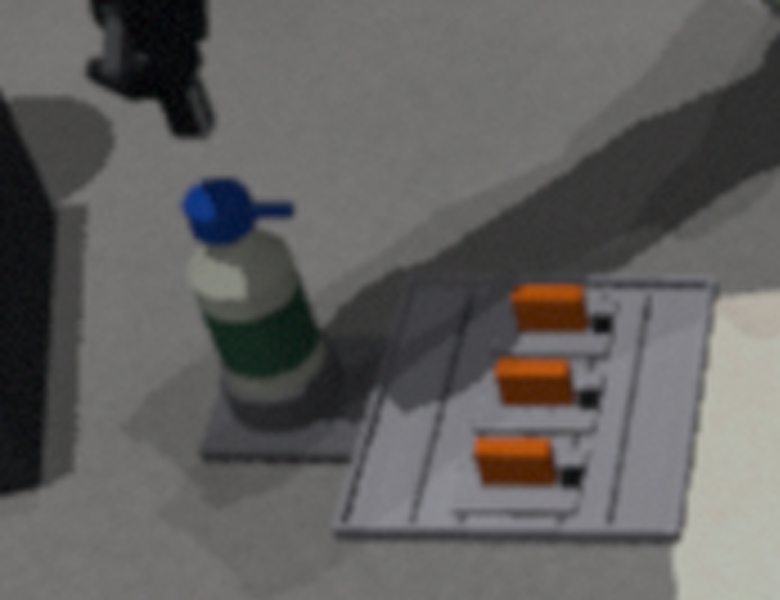

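Gripper over the cap (crop (190,130) above (218,195)); plates fine. Pressing.

Emit:
drive_tool --targets '[[[0,-0.002,0.03,0,0,0,-1],[0,0,0.04,0,0,0,-1],[0,0,0.03,0,0,0,-1],[0,0,0.015,0,0,0,-1],[0,0,0.01,0,0,0,-1],[0,0,0.008,0,0,0,-1],[0,0,0.006,0,0,0,-1],[0,0,0.003,0,0,0,-1],[0,0,0,0,0,0,-1],[0,0,0,0,0,0,-1],[0,0,0,0,0,0,-1]]]'

```text
t: 26.45
tcp_pos: [480.4, -423.9, 173.2]
ee_rot: [0.0, 0.752, 0.659, 0.0]
contact_force: [-1.6, 4.9, 6.5]
opening: -0.0
```

Emit:
drive_tool --targets '[[[0,0,0.005,0,0,0,-1],[0,0,0.005,0,0,0,-1],[0,0,0,0,0,0,-1],[0,0,0,0,0,0,-1],[0,0,0,0,0,0,-1]]]'

```text
t: 26.87
tcp_pos: [480.7, -424.2, 171.6]
ee_rot: [0.001, 0.752, 0.659, 0.001]
contact_force: [-11.1, 12.9, 41.4]
opening: 0.1
```

Run:
```python
from h import *
st()
p,d=imaging.read_camera('scene'); cv2.imwrite('pics/l.png',cv2.resize(p[120:260,40:230],None,fx=4,fy=4,interpolation=2)); st()
```

```text
t 26.87 tcp [ 480.7 -424.2  171.6] rot [0.001 0.752 0.659 0.001] F [-11.1  12.9  41.4] op 0.1
j [ 0.41  0.64  0.34  1.63 -0.25  0.92  0.71]
t 26.92 tcp [ 480.7 -424.2  171.7] rot [0.001 0.752 0.659 0.001] F [-9.8 13.1 41. ] op -0.0
j [ 0.41  0.64  0.34  1.63 -0.25  0.92  0.71]
```

View pics/l.png

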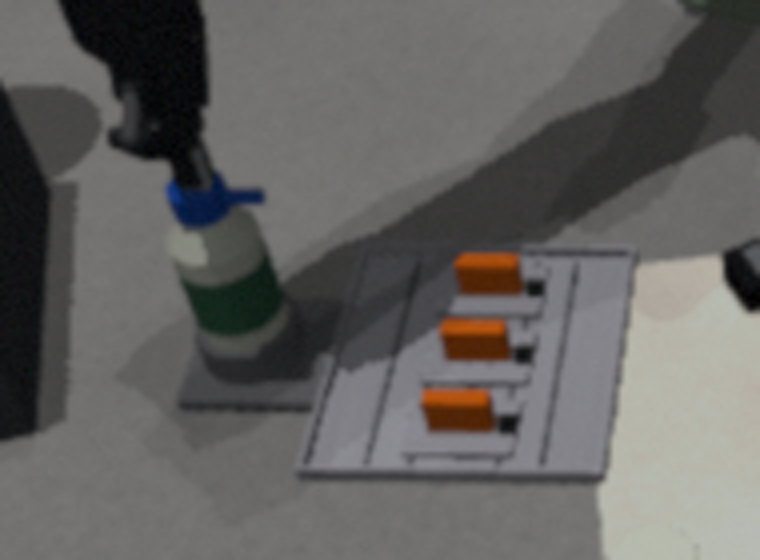

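Emit:
drive_tool --targets '[[[0,0,-0.01,0,0,0,-1],[0,0,-0.02,0,0,0,-1],[0,0,-0.04,0,0,0,-1],[0,0,-0.06,0,0,0,-1],[0,0,-0.06,0,0,0,-1],[0,0,-0.06,0,0,0,-1],[0,0,-0.05,0,0,0,0],[0,0,0,0,0,0,0],[0,0,0,0,0,0,0]]]'

```text
t: 27.67
tcp_pos: [480.5, -424.6, 289.8]
ee_rot: [0.001, 0.752, 0.659, 0.0]
contact_force: [-0.1, -0.3, -0.5]
opening: 36.0
```

Run:
```python
from h import *
p,d=imaging.read_camera('scene'); cv2.imwrite('pics/m.png',cv2.resize(p[120:260,40:230],None,fx=4,fy=4,interpolation=2))
C=cloud('scene',d); m=cv2.inRange(cv2.cvtColor(p,cv2.COLOR_BGR2HSV),(100,130,60),(130,255,255))>0; m[:,150:]=0
print('cap z',np.percentile(C[m][:,2],[50,80,95]))
plan(434.7,349.3,290)
```

```text
cap z [179.27129872 181.57479442 182.66340511]
t 27.72 tcp [ 480.2 -424.2  288.7] rot [0.    0.752 0.659 0.   ] F [ 0.1  0.1 -0.1] op 42.2
j [ 0.38  0.52  0.39  1.5  -0.21  1.16  0.67]
jaw yaw -7.6 tilt 0.04 deg
shift tool (share): [ 1.9017 -0.3686 -0.0041] mm [ 760.7 -147.5   -1.6]
```

View pics/m.png

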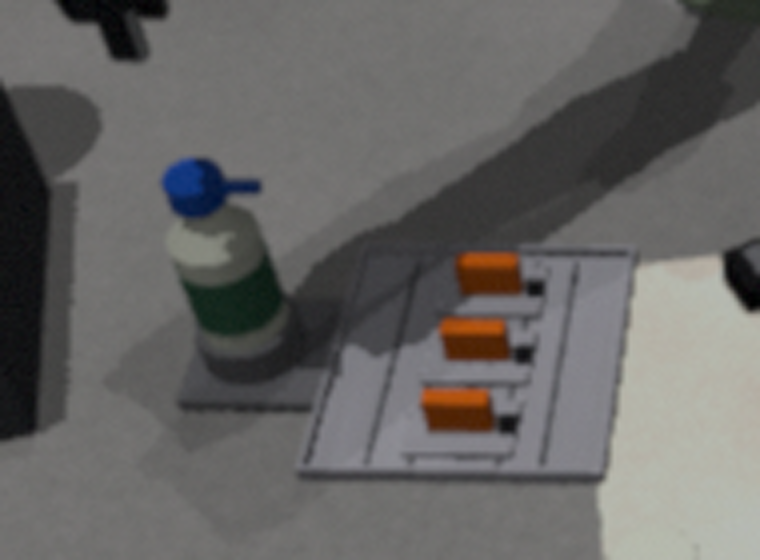

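Cap is up again, plates flat. Move to the stylus stand.

Emit:
drive_tool --targets '[[[0.03,-0.006,0,0,0,0,0],[0.05,-0.01,0,0,0,0,0],[0.06,-0.012,0,0,0,0,0],[0.06,-0.012,0,0,0,0,0],[0.06,-0.012,0,0,0,0,0],[0.06,-0.012,0,0,0,0,0],[0.06,-0.012,0,0,0,0,0],[0.06,-0.012,0,0,0,0,0],[0.06,-0.012,0,0,0,0,0],[0.06,-0.012,0,0,0,0,0],[0.06,-0.012,0,0,0,0,0],[0.06,-0.012,0,0,0,0,0],[0.06,-0.012,0,0,0,0,0],[0.06,-0.012,0,0,0,0,0],[0.06,-0.012,0,0,0,0,0],[0.06,-0.012,0,0,0,0,0],[0.06,-0.012,0,0,0,0,0]]]'

```text
t: 29.13
tcp_pos: [453.4, -23.7, 287.9]
ee_rot: [-0.0, 0.752, 0.659, -0.0]
contact_force: [0.8, -0.5, -0.2]
opening: 42.7
```

Emit:
drive_tool --targets '[[[0.06,-0.011,0,0,0,0,0],[0.06,-0.011,0,0,0,0,0],[0.06,-0.011,0,0,0,0,0],[0.06,-0.011,0,0,0,0,0],[0.06,-0.011,0,0,0,0,0],[0.06,-0.011,0,0,0,0,0],[0.06,-0.011,0,0,0,0,0],[0.06,-0.011,0,0,0,0,0],[0.06,-0.011,0,0,0,0,0],[0.06,-0.011,0,0,0,0,0],[0.06,-0.011,0,0,0,0,0],[0.06,-0.011,0,0,0,0,0],[0.06,-0.011,0,0,0,0,0],[0.06,-0.011,0,0,0,0,0],[0.05,-0.01,0,0,0,0,0],[0.02,-0.004,0,0,0,0,0],[0,0,0,0,0,0,0],[0,0,0,0,0,0,0]]]'

```text
t: 30.63
tcp_pos: [435.5, 343.8, 287.9]
ee_rot: [0.0, 0.752, 0.659, -0.001]
contact_force: [-0.0, -0.6, 0.2]
opening: 42.8
```

Run:
```python
from h import *
plates('n')
plan(434.7,349.3,190)
p=cv2.imread('pics/n_scene.png'); cv2.imwrite('pics/n2.png',cv2.resize(p[100:300,420:660],None,fx=3,fy=3,interpolation=2))
```

```text
top 58 xy [ 568.1 -275.8] z 39.0 jaw yaw -8.1
top 58 xy [ 503.6 -266.8] z 40.0 jaw yaw -8.8
top 61 xy [ 438.3 -258.8] z 40.0 jaw yaw -8.6
scene 73 xy [ 434.  -258.7] z 41.0 jaw yaw -9.2
scene 64 xy [ 499.3 -267.3] z 41.0 jaw yaw -8.7
scene 69 xy [ 564.9 -276.2] z 41.0 jaw yaw -6.9
t 30.73 tcp [436.  343.1 288.4] rot [ 0.     0.753  0.658 -0.   ] F [-0.   0.5  0.8] op 42.7
j [-0.81  0.35  0.05  1.72 -0.02  1.07 -0.89]
jaw yaw -7.7 tilt 0.04 deg
shift tool (share): [ 0.0151 -0.0053  0.2459] mm [ 6.  -2.1 98.4]
```

View pics/n2.png

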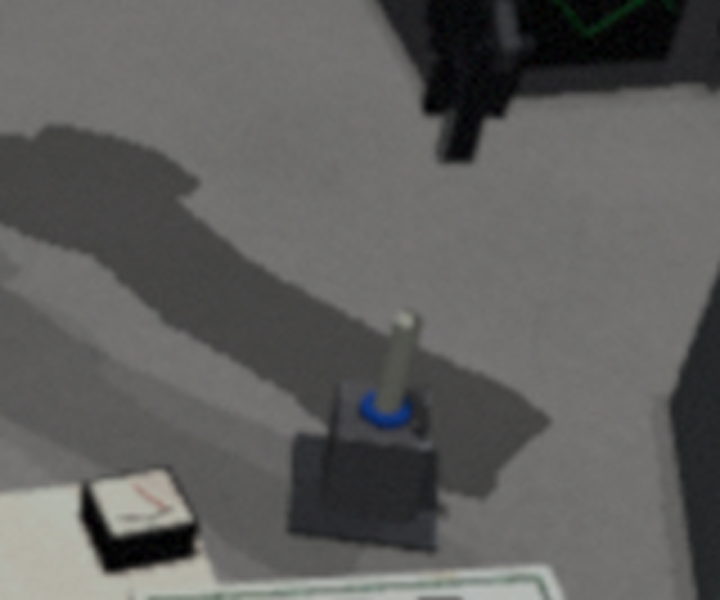

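Emit:
drive_tool --targets '[[[0.015,-0.005,0,0,0,0,0],[0,0,0.04,0,0,0,0],[0,0,0.06,0,0,0,0],[0,0,0.06,0,0,0,0],[0,0,0.06,0,0,0,0],[0,0,0.025,0,0,0,0],[0,0,0,0,0,0,0],[0,0,0,0,0,0,0]]]'

```text
t: 31.4
tcp_pos: [435.0, 350.7, 191.1]
ee_rot: [0.0, 0.753, 0.658, 0.0]
contact_force: [0.1, 0.2, 0.2]
opening: 42.4
```

Run:
```python
from h import *
plan(434.7,349.5,100)
p,d=imaging.read_camera('scene'); cv2.imwrite('pics/o.png',cv2.resize(p[80:220,290:430],None,fx=4,fy=4,interpolation=2))
```

```text
t 31.40 tcp [435.  350.7 191.1] rot [0.    0.753 0.658 0.   ] F [0.1 0.2 0.2] op 42.4
j [-0.81  0.46  0.04  1.82 -0.02  0.86 -0.9 ]
jaw yaw -7.6 tilt 0.00 deg
shift tool (share): [-0.003  -0.0003  0.2277] mm [-1.2 -0.1 91.1]
```

View pics/o.png

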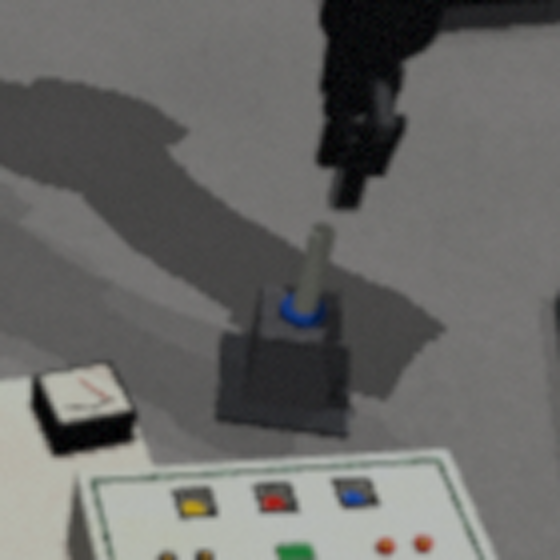

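Gripper lined up above the stylus (crop (345,195) over (320,230)). Descend and grip.

Emit:
drive_tool --targets '[[[-0.002,0,0.03,0,0,0,0],[0,0,0.05,0,0,0,0],[0,0,0.05,0,0,0,0],[0,0,0.05,0,0,0,0],[0,0,0.03,0,0,0,0],[0,0,0.018,0,0,0,0],[0,0,0,0,0,0,0],[0,0,0,0,0,0,-1],[0,0,0,0,0,0,-1],[0,0,0,0,0,0,-1],[0,0,0,0,0,0,-1],[0,0,0,0,0,0,-1],[0,0,0,0,0,0,-1],[0,0,0,0,0,0,-1],[0,0,0,0,0,0,-1]]]' --squeeze 60

```text
t: 32.7
tcp_pos: [435.2, 350.4, 100.7]
ee_rot: [-0.0, 0.752, 0.659, 0.001]
contact_force: [-1.1, -1.0, 6.2]
opening: 16.7
```

Run:
```python
from h import *
plan(434.7,349.5,200)
p,d=imaging.read_camera('scene'); cv2.imwrite('pics/o1.png',cv2.resize(p[80:220,290:430],None,fx=4,fy=4,interpolation=2))
```

```text
t 32.70 tcp [435.2 350.4 100.7] rot [-0.     0.752  0.659  0.001] F [-1.1 -1.   6.2] op 16.7
j [-0.8   0.59  0.03  1.89 -0.02  0.66 -0.9 ]
jaw yaw -7.6 tilt 0.11 deg
shift tool (share): [-0.002  -0.0005 -0.2482] mm [ -0.8  -0.2 -99.3]
```

View pics/o1.png

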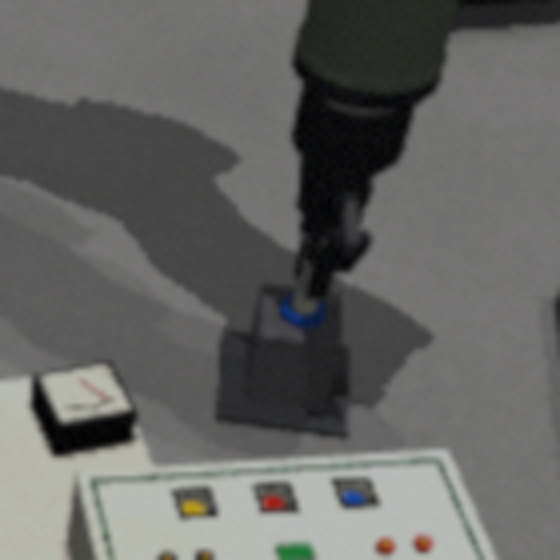

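Stylus gripped, collar visible below the fingers (crop (302,310)). Lift.

Emit:
drive_tool --targets '[[[0,0,-0.02,0,0,0,-1],[0,0,-0.04,0,0,0,-1],[0,0,-0.05,0,0,0,-1],[0,0,-0.05,0,0,0,-1],[0,0,-0.05,0,0,0,-1],[0,0,-0.05,0,0,0,-1],[0,0,-0.03,0,0,0,-1],[0,0,0,0,0,0,-1],[0,0,0,0,0,0,-1]]]'

```text
t: 33.5
tcp_pos: [434.8, 350.1, 216.4]
ee_rot: [-0.0, 0.752, 0.659, 0.001]
contact_force: [-0.8, -0.2, -1.4]
opening: 16.7
```

Run:
```python
from h import *
plan(615,332.5,190)
p,d=imaging.read_camera('scene'); cv2.imwrite('pics/q.png',cv2.resize(p[80:220,290:430],None,fx=4,fy=4,interpolation=2))
p,d=imaging.read_camera('top'); cv2.imwrite('pics/q1.png',cv2.resize(p[150:300,80:220],None,fx=4,fy=4,interpolation=2))
```

```text
t 33.50 tcp [434.8 350.1 216.4] rot [-0.     0.752  0.659  0.001] F [-0.8 -0.2 -1.4] op 16.7
j [-0.81  0.43  0.04  1.8  -0.02  0.91 -0.9 ]
jaw yaw -7.6 tilt 0.11 deg
shift tool (share): [0.0159 0.4523 0.0667] mm [  6.4 180.9  26.7]
```

View pics/q.png

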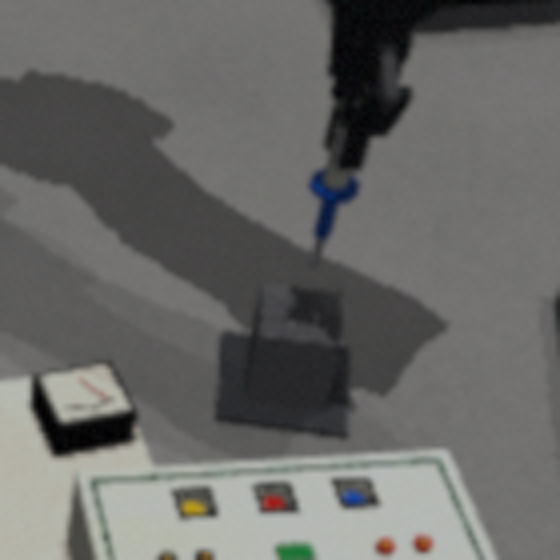

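View pics/q1.png

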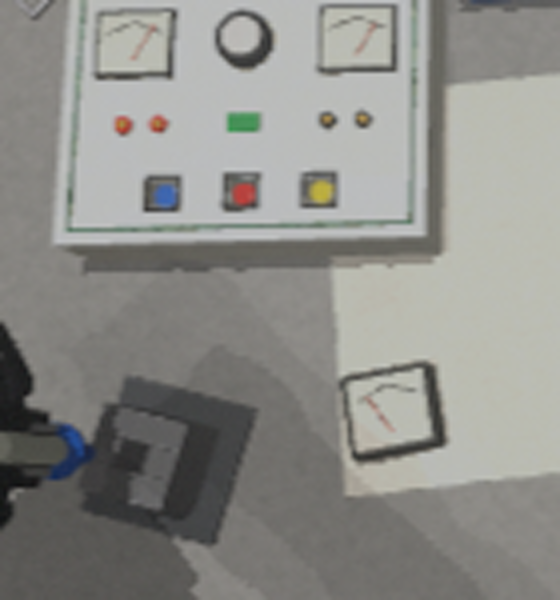

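The stylus is held clear (tip at crop (318,262)) and the stand's hole shows at top-crop (131,457). I'll check for tilt and get the hole centre.

Run:
```python
from h import *
f=lambda u,v,o:((u+.5)/4-.5+o[0],(v+.5)/4-.5+o[1])
print('tip',plane('scene',[f(318,262,(290,80))],120.5).round(1),'collar',plane('scene',[f(333,187,(290,80))],194).round(1))
print('hole',plane('top',[f(131,457,(80,150))],75).round(1),plane('scene',[f(310,303,(290,80))],75).round(1))
print('exp tip px',(proj('scene',[[434.8,350.1,120.5]])-[290,80]).round(1)*4, 'exp collar',(proj('scene',[[434.8,350.1,193]])-[290,80])*4)
C=[plane('top',[f(u,v,(80,150))],75).round(1).tolist() for u,v in[(162,193),(242,192),(320,189)]];print('recess',C)
```

```text
tip [[428.7 355.9 120.5]] collar [[435.1 349.7 194. ]]
hole [[433.9 350.3  75. ]] [[422.6 361.   75. ]]
exp tip px [[311.2 266.4]] exp collar [[331.70374384 186.38367882]]
recess [[[615.6, 332.3, 75.0]], [[612.8, 276.1, 75.0]], [[611.5, 221.3, 75.0]]]
```

Run:
```python
from h import *
p,d=imaging.read_camera('scene'); a=cv2.resize(p[110:155,345:390],(540,540),interpolation=2)
e=(proj('scene',[[434.8,350.1,120.7],[434.8,350.1,150.7],[434.8,350.1,190.7]])-[345,110]+.5)*12-.5
for x in e: cv2.circle(a,tuple(int(v) for v in x),3,(0,0,255),1)
cv2.imwrite('pics/r.png',cv2.convertScaleAbs(a,alpha=1.6))
p,d=imaging.read_camera('top'); a=cv2.resize(p[240:285,70:115],(540,540),interpolation=2)
e=(proj('top',[[434.8,350.1,120.7],[434.8,350.1,150.7],[434.8,350.1,190.7]])-[70,240]+.5)*12-.5
for x in e: cv2.circle(a,tuple(int(v) for v in x),3,(0,0,255),1)
cv2.imwrite('pics/r1.png',cv2.convertScaleAbs(a,alpha=1.6))
```

```text
(no output)
```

View pics/r.png

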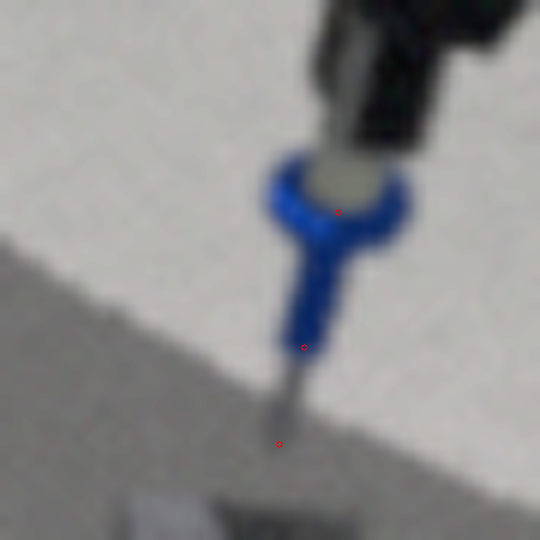

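View pics/r1.png

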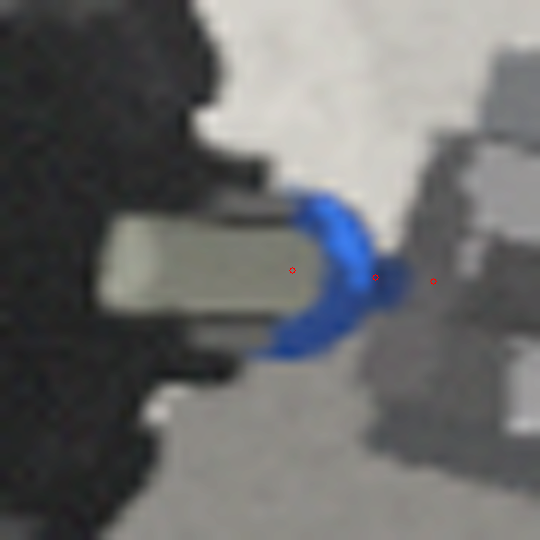

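The stylus is upright on the tool axis: projected points fall on its tip (scene zoom (280,445)) and shaft. Move over blue.

Emit:
drive_tool --targets '[[[0.001,0.03,0,0,0,0,-1],[0.002,0.05,0,0,0,0,-1],[0.002,0.055,0,0,0,0,-1],[0.002,0.055,0,0,0,0,-1],[0.002,0.055,0,0,0,0,-1],[0.002,0.055,0,0,0,0,-1],[0.002,0.055,0,0,0,0,-1],[0.002,0.05,0.02,0,0,0,-1],[0.001,0.03,0.02,0,0,0,-1],[0,0.017,0.01,0,0,0,-1],[0,0,0.01,0,0,0,-1],[0,0,0,0,0,0,-1],[0,0,0,0,0,0,-1]]]'

```text
t: 34.78
tcp_pos: [613.7, 332.8, 191.2]
ee_rot: [-0.0, 0.752, 0.659, -0.0]
contact_force: [0.8, 0.9, -1.5]
opening: 16.5
```

```bash
cat >> h.py <<'E'
def tipview(name,off=95.7):
    s=r.observe(); x,y,z=s['tcp_pos']
    for n in('scene','top'):
        p,d=imaging.read_camera(n); P=[[x,y,z-off],[x,y,z-off+30]]; c=proj(n,P); u,v=(c[0]-22).astype(int)
        a=cv2.resize(p[v:v+45,u:u+45],(540,540),interpolation=2)
        for q in (c-[u,v]+.5)*12-.5: cv2.circle(a,tuple(int(k) for k in q),3,(255,0,255),1)
        cv2.imwrite(f'pics/{name}_{n}.png',a)
    a=[cv2.imread(f'pics/{name}_{n}.png') for n in('scene','top')]; cv2.imwrite(f'pics/{name}.png',cv2.resize(np.hstack(a),(800,400)))
E
python3 - <<'E'
from h import *
plan(615.3,332.4,158.7)
tipview('t1')
E
```

```text
t 34.78 tcp [613.7 332.8 191.2] rot [-0.     0.752  0.659 -0.   ] F [ 0.8  0.9 -1.5] op 16.5
j [-0.62  0.68  0.06  1.42 -0.04  1.04 -0.68]
jaw yaw -7.6 tilt 0.04 deg
shift tool (share): [-0.0004  0.0041  0.0813] mm [-0.2  1.7 32.5]
```

View pics/t1.png

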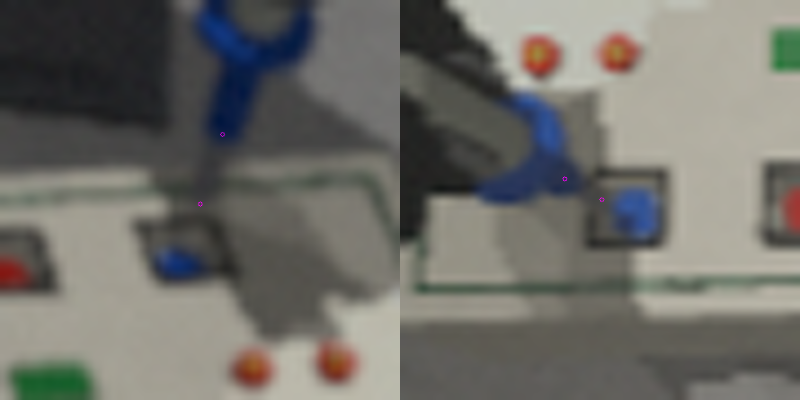

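Tip is above the blue recess. Lower, then press.

Emit:
drive_tool --targets '[[[0,0.004,0.01,0,0,0,-1],[0,0,0.02,0,0,0,-1],[0,0,0.015,0,0,0,-1],[0,0,0,0,0,0,-1],[0,0,0,0,0,0,-1]]]'

```text
t: 35.3
tcp_pos: [615.9, 332.0, 172.6]
ee_rot: [-0.0, 0.752, 0.659, -0.001]
contact_force: [-0.3, -0.5, -0.2]
opening: 16.6
```

Run:
```python
from h import *
plan(615.3,332.4,158.7)
tipview('t2')
```

```text
t 35.30 tcp [615.9 332.  172.6] rot [-0.     0.752  0.659 -0.001] F [-0.3 -0.5 -0.2] op 16.6
j [-0.61  0.7   0.06  1.43 -0.04  1.01 -0.68]
jaw yaw -7.6 tilt 0.06 deg
shift tool (share): [ 0.0009 -0.0016  0.0349] mm [ 0.3 -0.6 13.9]
```

View pics/t2.png

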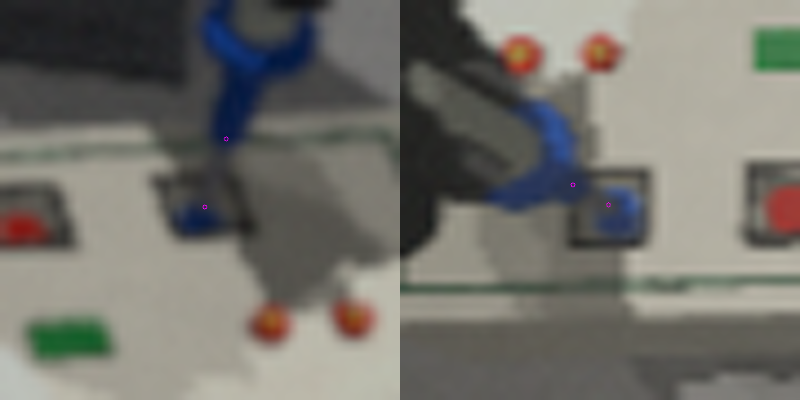

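Emit:
drive_tool --targets '[[[0,-0.001,0.01,0,0,0,-1],[0,0,0.01,0,0,0,-1],[0,0,0.008,0,0,0,-1],[0,0,0.004,0,0,0,-1],[0,0,0,0,0,0,-1],[0,0,0,0,0,0,-1],[0,0,0,0,0,0,-1]]]'

```text
t: 35.98
tcp_pos: [615.9, 332.3, 160.7]
ee_rot: [-0.0, 0.752, 0.659, 0.0]
contact_force: [-0.9, -0.4, 1.9]
opening: 16.4
```

Emit:
drive_tool --targets '[[[0,0,0.003,0,0,0,-1],[0,0,0,0,0,0,-1],[0,0,0,0,0,0,-1],[0,0,0,0,0,0,-1]]]'

```text
t: 36.32
tcp_pos: [615.9, 332.2, 159.4]
ee_rot: [0.0, 0.752, 0.659, 0.0]
contact_force: [-1.3, 0.4, 3.6]
opening: 16.6
```

Emit:
drive_tool --targets '[[[0,0,0.003,0,0,0,-1],[0,0,0,0,0,0,-1],[0,0,0,0,0,0,-1],[0,0,0,0,0,0,-1]]]'

```text
t: 36.65
tcp_pos: [616.0, 332.3, 158.5]
ee_rot: [0.0, 0.752, 0.659, 0.0]
contact_force: [-0.7, -0.1, 9.1]
opening: 16.8
```

Emit:
drive_tool --targets '[[[0,0,0.002,0,0,0,-1],[0,0,0,0,0,0,-1],[0,0,0,0,0,0,-1],[0,0,0,0,0,0,-1]]]'

```text
t: 36.98
tcp_pos: [616.2, 332.4, 158.3]
ee_rot: [0.0, 0.752, 0.659, 0.001]
contact_force: [-2.4, -1.2, 14.3]
opening: 16.5
```

Force climbs steeply with no travel, so blue is bottomed. Up and over to yellow.

Emit:
drive_tool --targets '[[[0,0,-0.02,0,0,0,-1],[0,0,-0.03,0,0,0,-1],[0,0,-0.04,0,0,0,-1],[0,0,-0.01,0,0,0,-1],[0,0,0,0,0,0,-1]]]'

```text
t: 37.4
tcp_pos: [616.4, 332.4, 198.8]
ee_rot: [0.0, 0.752, 0.659, 0.001]
contact_force: [-0.5, 0.3, -0.4]
opening: 16.3
```

Run:
```python
from h import *
plan(611.4,222.2,190)
tipview('t3')
```

```text
t 37.40 tcp [616.4 332.4 198.8] rot [0.    0.752 0.659 0.001] F [-0.5  0.3 -0.4] op 16.3
j [-0.61  0.68  0.06  1.41 -0.04  1.05 -0.68]
jaw yaw -7.6 tilt 0.12 deg
shift tool (share): [-0.2747  0.0241  0.0217] mm [-109.9    9.6    8.7]
```

View pics/t3.png

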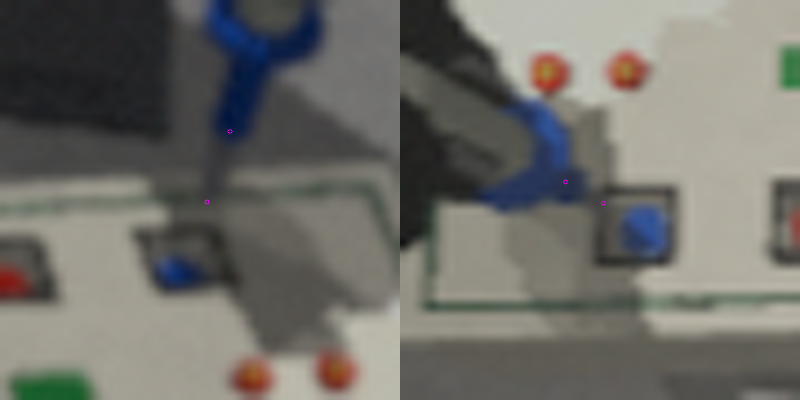

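Emit:
drive_tool --targets '[[[-0.03,0.003,0,0,0,0,-1],[-0.05,0.004,0,0,0,0,-1],[-0.05,0.004,0,0,0,0,-1],[-0.05,0.004,0,0,0,0,-1],[-0.05,0.004,0,0,0,0,-1],[-0.03,0.003,0.01,0,0,0,-1],[-0.015,0.002,0.01,0,0,0,-1],[0,0,0,0,0,0,-1],[0,0,0,0,0,0,-1]]]'

```text
t: 38.25
tcp_pos: [610.6, 222.5, 188.7]
ee_rot: [-0.0, 0.752, 0.659, -0.0]
contact_force: [-0.3, 1.7, 0.0]
opening: 16.7
```

Run:
```python
from h import *
plan(611.4,222.2,172.5)
tipview('t4')
```

```text
t 38.25 tcp [610.6 222.5 188.7] rot [-0.     0.752  0.659 -0.   ] F [-0.3  1.7  0. ] op 16.7
j [-0.48  0.61  0.06  1.57 -0.04  0.96 -0.54]
jaw yaw -7.6 tilt 0.05 deg
shift tool (share): [-0.0003  0.0022  0.0405] mm [-0.1  0.9 16.2]
```

View pics/t4.png

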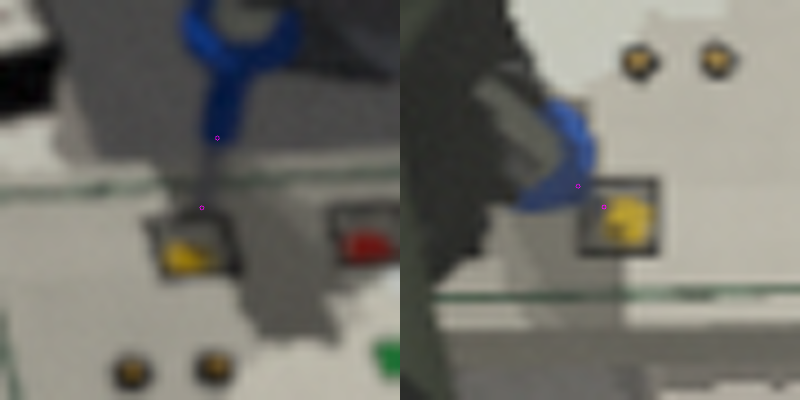

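Over yellow. Lower and check, then press.

Emit:
drive_tool --targets '[[[0,0.002,0.01,0,0,0,-1],[0,0,0.02,0,0,0,-1],[0,0,0.01,0,0,0,-1],[0,0,0,0,0,0,-1],[0,0,0,0,0,0,-1]]]'

```text
t: 38.77
tcp_pos: [611.3, 221.8, 172.8]
ee_rot: [-0.0, 0.752, 0.659, -0.0]
contact_force: [-0.4, 0.1, -0.6]
opening: 16.7
```

Run:
```python
from h import *
plan(611.4,222.2,158.7)
tipview('t5')
```

```text
t 38.77 tcp [611.3 221.8 172.8] rot [-0.     0.752  0.659 -0.   ] F [-0.4  0.1 -0.6] op 16.7
j [-0.48  0.63  0.06  1.58 -0.04  0.93 -0.54]
jaw yaw -7.6 tilt 0.05 deg
shift tool (share): [0.001  0.     0.0352] mm [ 0.4  0.  14.1]
```

View pics/t5.png

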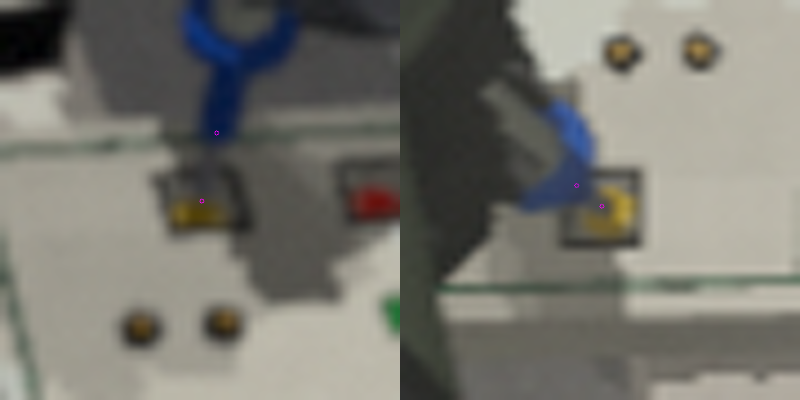

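Emit:
drive_tool --targets '[[[0,0,0.01,0,0,0,-1],[0,0,0.01,0,0,0,-1],[0,0,0.008,0,0,0,-1],[0,0,0.007,0,0,0,-1],[0,0,0,0,0,0,-1],[0,0,0,0,0,0,-1],[0,0,0,0,0,0,-1]]]'

```text
t: 39.45
tcp_pos: [611.7, 221.8, 159.5]
ee_rot: [0.0, 0.752, 0.659, 0.0]
contact_force: [-0.6, 0.9, 3.8]
opening: 16.6
```

Emit:
drive_tool --targets '[[[0,0,0.004,0,0,0,-1],[0,0,0,0,0,0,-1],[0,0,0,0,0,0,-1],[0,0,0,0,0,0,-1]]]'

```text
t: 39.78
tcp_pos: [611.9, 221.9, 158.4]
ee_rot: [0.0, 0.752, 0.659, 0.0]
contact_force: [-1.2, 0.0, 10.4]
opening: 16.7
```

One more small push to be sure, then raise.

Emit:
drive_tool --targets '[[[0,0,0.002,0,0,0,-1],[0,0,0,0,0,0,-1],[0,0,0,0,0,0,-1],[0,0,0,0,0,0,-1]]]'

```text
t: 40.12
tcp_pos: [612.1, 222.0, 158.2]
ee_rot: [0.0, 0.752, 0.659, 0.001]
contact_force: [-2.4, -0.7, 17.3]
opening: 16.4
```

Emit:
drive_tool --targets '[[[0,0,-0.02,0,0,0,-1],[0,0,-0.04,0,0,0,-1],[0,0,-0.05,0,0,0,-1],[0,0,-0.04,0,0,0,-1],[0,0,0,0,0,0,-1],[0,0,0,0,0,0,-1]]]'

```text
t: 40.62
tcp_pos: [611.7, 221.8, 217.4]
ee_rot: [0.0, 0.752, 0.659, 0.0]
contact_force: [-0.7, 1.0, -1.0]
opening: 16.4
```

Run:
```python
from h import *
plan(434.7,350.2,216)
plates('u')
```

```text
t 40.62 tcp [611.7 221.8 217.4] rot [0.    0.752 0.659 0.   ] F [-0.7  1.  -1. ] op 16.4
j [-0.48  0.58  0.06  1.55 -0.04  1.02 -0.54]
jaw yaw -7.6 tilt 0.06 deg
shift tool (share): [ 0.2595 -0.4811  0.0033] mm [ 103.8 -192.4    1.3]
top 54 xy [ 568.1 -275.6] z 39.0 jaw yaw -8.2
top 55 xy [ 503.4 -267.8] z 40.0 jaw yaw -8.5
top 58 xy [ 438.4 -258.9] z 40.0 jaw yaw -8.1
scene 72 xy [ 434. -259.] z 42.0 jaw yaw -10.3
scene 75 xy [ 500.7 -267.1] z 41.0 jaw yaw -10.1
scene 76 xy [ 565.8 -276.3] z 41.0 jaw yaw -6.7
```

View pics/u_scene.png

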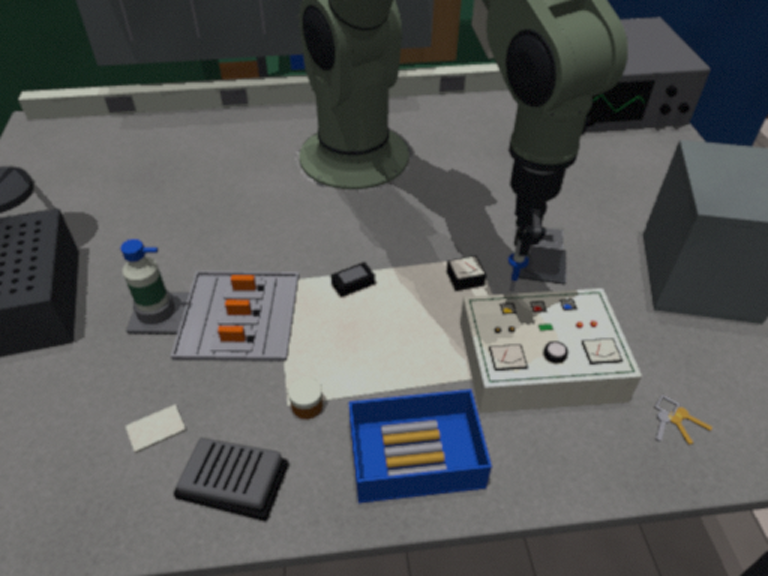

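Stylus held, plates unchanged. Back to the stand.

Emit:
drive_tool --targets '[[[0.014,-0.026,0,0,0,0,-1],[0.024,-0.045,0,0,0,0,-1],[0.03,-0.055,0,0,0,0,-1],[0.03,-0.055,0,0,0,0,-1],[0.03,-0.055,0,0,0,0,-1],[0.03,-0.055,0,0,0,0,-1],[0.03,-0.055,0,0,0,0,-1],[0.03,-0.055,0,0,0,0,-1],[0.024,-0.045,0,0,0,0,-1],[0.014,-0.026,0,0,0,0,-1],[0.004,-0.009,0,0,0,0,-1],[0,0,0,0,0,0,-1],[0,0,0,0,0,0,-1],[0,0,0,0,0,0,-1]]]'

```text
t: 41.88
tcp_pos: [435.6, 349.3, 216.8]
ee_rot: [0.0, 0.753, 0.658, -0.0]
contact_force: [0.5, -0.2, -0.2]
opening: 16.6
```

Run:
```python
from h import *
plan(434.7,350.2,180)
tipview('v1')
```

```text
t 41.88 tcp [435.6 349.3 216.8] rot [ 0.     0.753  0.658 -0.   ] F [ 0.5 -0.2 -0.2] op 16.6
j [-0.81  0.43  0.03  1.8  -0.02  0.91 -0.9 ]
jaw yaw -7.7 tilt 0.03 deg
shift tool (share): [ 0.0019 -0.0026  0.0919] mm [ 0.8 -1.  36.8]
```

View pics/v1.png

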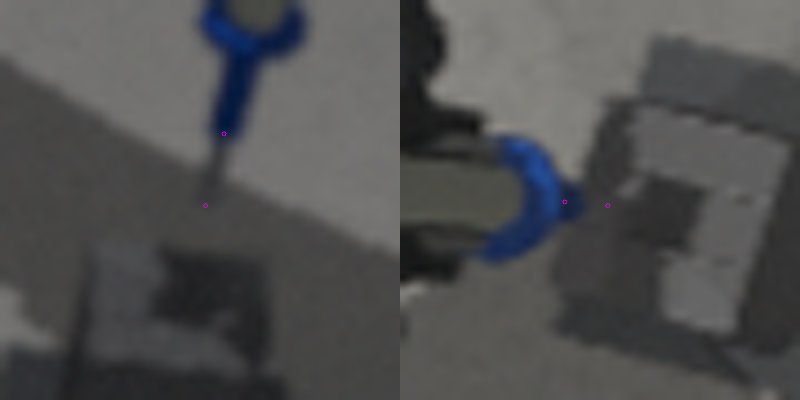

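Emit:
drive_tool --targets '[[[0.002,-0.002,0.02,0,0,0,-1],[0,0,0.04,0,0,0,-1],[0,0,0.03,0,0,0,-1],[0,0,0.008,0,0,0,-1],[0,0,0,0,0,0,-1],[0,0,0,0,0,0,-1]]]'

```text
t: 42.48
tcp_pos: [434.1, 351.1, 177.8]
ee_rot: [0.0, 0.753, 0.659, -0.0]
contact_force: [0.4, -0.4, -0.5]
opening: 16.5
```

Run:
```python
from h import *
plan(434.7,350.2,101)
tipview('v2')
```

```text
t 42.48 tcp [434.1 351.1 177.8] rot [ 0.     0.753  0.659 -0.   ] F [ 0.4 -0.4 -0.5] op 16.5
j [-0.81  0.48  0.03  1.83 -0.02  0.83 -0.9 ]
jaw yaw -7.6 tilt 0.01 deg
shift tool (share): [-0.0021  0.0017  0.192 ] mm [-0.8  0.7 76.8]
```

View pics/v2.png

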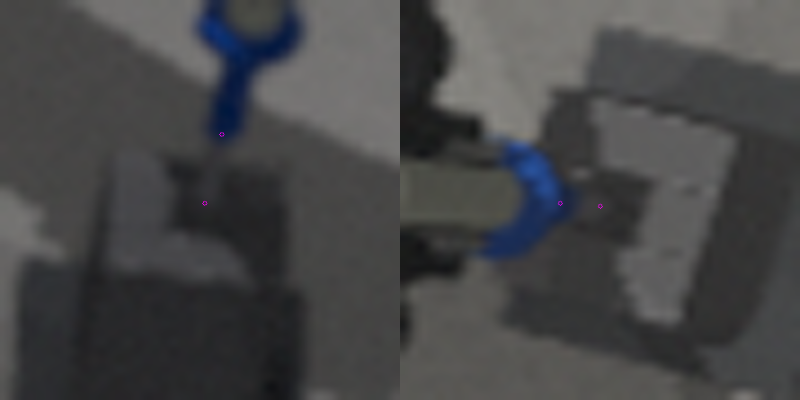

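Tip at the hole's mouth. Insert in steps, watching force.

Emit:
drive_tool --targets '[[[-0.001,0.001,0.015,0,0,0,-1],[0,0,0.02,0,0,0,-1],[0,0,0.02,0,0,0,-1],[0,0,0.02,0,0,0,-1],[0,0,0.01,0,0,0,-1],[0,0,0,0,0,0,-1],[0,0,0,0,0,0,-1]]]'

```text
t: 43.17
tcp_pos: [434.3, 350.6, 143.4]
ee_rot: [0.0, 0.752, 0.659, -0.0]
contact_force: [0.2, -0.5, -0.7]
opening: 16.7
```

Emit:
drive_tool --targets '[[[0,0,0.02,0,0,0,-1],[0,0,0.03,0,0,0,-1],[0,0,0.03,0,0,0,-1],[0,0,0.018,0,0,0,-1],[0,0,0,0,0,0,-1],[0,0,0,0,0,0,-1]]]'

```text
t: 43.67
tcp_pos: [434.3, 350.7, 104.4]
ee_rot: [0.0, 0.752, 0.659, -0.0]
contact_force: [0.0, 0.5, -0.2]
opening: 16.7
```

Run:
```python
from h import *
plan(434.7,350.2,101)
p,d=imaging.read_camera('scene'); cv2.imwrite('pics/w.png',cv2.resize(p[80:220,290:430],None,fx=4,fy=4,interpolation=2))
```

```text
t 43.67 tcp [434.3 350.7 104.4] rot [ 0.     0.752  0.659 -0.   ] F [ 0.   0.5 -0.2] op 16.7
j [-0.8   0.59  0.02  1.88 -0.02  0.67 -0.9 ]
jaw yaw -7.6 tilt 0.02 deg
shift tool (share): [-0.0011  0.0012  0.0085] mm [-0.4  0.5  3.4]
```

View pics/w.png

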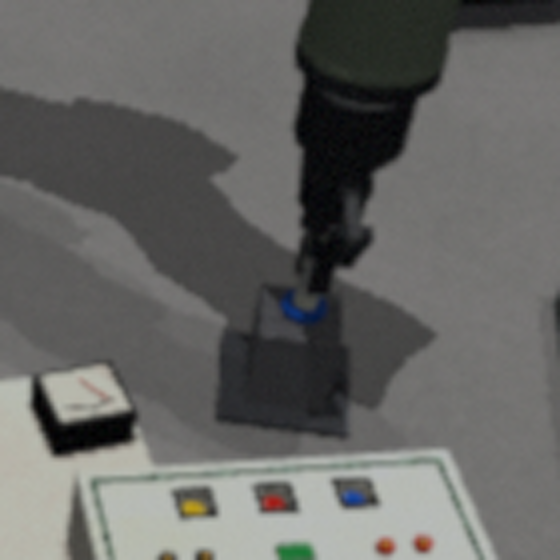

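Shaft is in the hole, collar about 3 mm above the stand top. Lower the rest, open, and rise slowly.

Emit:
drive_tool --targets '[[[-0.001,0.001,0.004,0,0,0,-1],[0,0,0.003,0,0,0,-1],[0,0,0.001,0,0,0,-1],[0,0,0,0,0,0,-1],[0,0,0,0,0,0,-1]]]'

```text
t: 44.13
tcp_pos: [434.7, 350.3, 101.4]
ee_rot: [0.0, 0.752, 0.659, 0.0]
contact_force: [-0.2, -0.4, -0.8]
opening: 16.8
```

Emit:
drive_tool --targets '[[[0,0,0,0,0,0,-0.4],[0,0,0,0,0,0,0],[0,0,0,0,0,0,0],[0,0,0,0,0,0,0],[0,0,0,0,0,0,0],[0,0,0,0,0,0,0],[0,0,-0.02,0,0,0,0],[0,0,-0.04,0,0,0,0],[0,0,-0.05,0,0,0,0],[0,0,-0.05,0,0,0,0],[0,0,-0.06,0,0,0,0],[0,0,-0.06,0,0,0,0],[0,0,-0.06,0,0,0,0],[0,0,-0.06,0,0,0,0],[0,0,0,0,0,0,0],[0,0,0,0,0,0,0],[0,0,0,0,0,0,0]]]'

```text
t: 45.55
tcp_pos: [434.4, 350.1, 261.2]
ee_rot: [0.0, 0.752, 0.659, -0.0]
contact_force: [0.6, 0.1, -0.5]
opening: 42.8
```

Run:
```python
from h import *
st(); plates('x')
p=cv2.imread('pics/x_scene.png'); t=cv2.imread('pics/x_top.png')
cv2.imwrite('pics/x2.png',np.hstack([cv2.resize(p[180:300,490:610],(400,400),interpolation=2),cv2.resize(t[330:450,120:240],(400,400),interpolation=2)]))
for n in('scene','top'):
    q,d=imaging.read_camera(n); C=cloud(n,d); m=cv2.inRange(cv2.cvtColor(q,cv2.COLOR_BGR2HSV),(100,130,60),(130,255,255))>0
    c=(C[...,0]<470)&(C[...,0]>400)&(C[...,1]>310)&(C[...,1]<390); print(n,'collar',np.median(C[m&c],0),'top95',np.percentile(C[c][:,2],99))
    k=(C[...,1]<-390)&(C[...,1]>-450)&m&(C[...,2]>150); print('cap z95',np.percentile(C[k][:,2],[50,90]))
```

```text
t 45.55 tcp [434.4 350.1 261.2] rot [ 0.     0.752  0.659 -0.   ] F [ 0.6  0.1 -0.5] op 42.8
j [-0.81  0.38  0.03  1.75 -0.02  1.01 -0.9 ]
top 57 xy [ 568.1 -276.2] z 40.0 jaw yaw -8.0
top 58 xy [ 503.6 -266.8] z 40.0 jaw yaw -8.4
top 62 xy [ 438.3 -259.1] z 40.0 jaw yaw -8.0
scene 73 xy [ 434.  -258.7] z 41.0 jaw yaw -9.2
scene 64 xy [ 499.3 -267.3] z 41.0 jaw yaw -8.7
scene 69 xy [ 564.9 -276.2] z 41.0 jaw yaw -6.9
scene collar [440.78149468 345.22369616  81.40853308] top95 540.2824380783929
cap z95 [179.47963496 182.39065848]
top collar [435.20510114 343.85777232  80.6724234 ] top95 508.7917467828979
cap z95 [178.00190277 179.96844726]
```

View pics/x_scene.png

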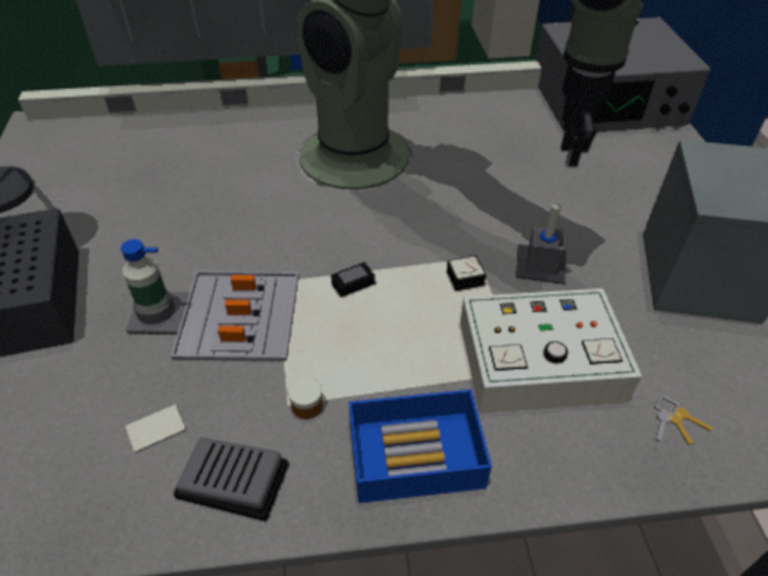

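View pics/x2.png

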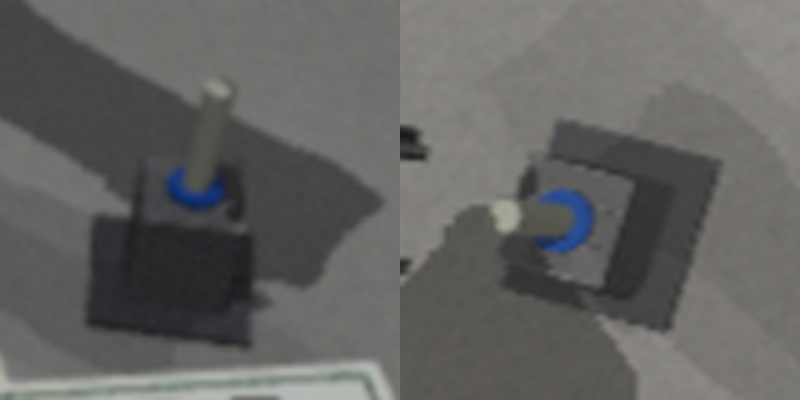

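The stylus is back upright with its collar on the stand (scene (553,210)), and the three plates lie flat in the tray. The cap is up and the bystanders are where they were. Handing in.

```bash
python3 -c "
from workcell import r
print(r.hand_in())"
```

```text
the job is handed in; nothing more can be done
None
```

I finished the job and handed it in at about 46 s; the hand-in gives no verdict.

- **Plates:** I found three on the bench and laid them side by side in the tray, about 65 mm apart. The third was knocked aside while I was approaching, so I measured it again before picking it up. In the last pictures all three are flat and unmoved.
- **Cap:** I pressed it until it stopped. It came back up and reads about 180 mm at the end. The force on the tool reached about 41 N at the stop. I pressed with the shut fingertips, and I took the 40 N limit to cover only the arm and gripper body.
- **Buttons:** I pressed blue, then yellow, with the stylus tip. In both cases the force rose steeply with almost no further travel, so I judge both fully down. The red button was not touched. I did not measure any button's travel directly.
- **Stylus and bystanders:** The stylus is back upright with its collar on the stand; the collar reads about 81 mm high, as expected. The adapter, panel meter and jar look unmoved in the last picture, which I judged by eye rather than measured.
- **Camera disagreement:** The two cameras differed by about 2 to 5 mm on plate positions in the tray. That is well inside the tray limits.

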